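# Shear gauge plates off a pile and hang them on twin pins

## Task

Empty the magazine of gauge plates, one at a time from the top: slide the uppermost plate lengthwise off the pile onto the run-out rail in front, without dragging along those beneath, until it lies flat there. Take it from the rail, hang it with its two holes over both pins of the pin board, pushed all the way down, and go on with the next until every plate lies flat in one pile on the pins.

Things in the scene. Friction and masses are not known exactly. Their poses are not given: they have to be found in the camera images.
- plate_1_c (a point): bare aluminium plate, 80 x 54 x 10 mm, 0.12 kg, with two 14 mm holes through it on its long centre line, 25 mm either side of the middle; symmetric. The point is its centre, half-way up; x: along its length, z: up. Lowest in the magazine. One of the four may be absent; the rest lie directly on one another.
- plate_2_c (a point): bare aluminium plate, 80 x 54 x 10 mm, 0.12 kg, with two 14 mm holes through it on its long centre line, 25 mm either side of the middle; symmetric. The point is its centre, half-way up; x: along its length, z: up. Lies above plate 1. One of the four may be absent; the rest lie directly on one another.
- plate_3_c (a point): bare aluminium plate, 80 x 54 x 10 mm, 0.12 kg, with two 14 mm holes through it on its long centre line, 25 mm either side of the middle; symmetric. The point is its centre, half-way up; x: along its length, z: up. Lies above plate 2. One of the four may be absent; the rest lie directly on one another.
- plate_4_c (a point): bare aluminium plate, 80 x 54 x 10 mm, 0.12 kg, with two 14 mm holes through it on its long centre line, 25 mm either side of the middle; symmetric. The point is its centre, half-way up; x: along its length, z: up. Uppermost. Right of the pile stand tool cases 0.2 m high; left of the rail a reel hangs 0.44 m up. One of the four may be absent; the rest lie directly on one another.
- magazine (a point): floor centre, 30 mm above the bench, of the fixed magazine that holds the pile of plates, centred within 2 mm, lengthwise along x. x: along the plates, out of the open front towards the run-out rail; z: up. Side walls 5 mm thick, 58 mm apart, 40 mm above the floor, from 30 mm behind to 35 mm before this point, keep fingers from the plates' long sides. The floor ends 40 mm in front.
- magazine_rear (a point): point on the magazine's floor, 30 mm above the bench, below the rear ends of the piled plates: 40 mm behind the floor centre, axes as the magazine's. The rear end is open: the floor goes on 10 mm behind it and there is free space above and behind, so that a plate can be pushed from here. A plate pushed off may stop leaning on the front of the pile; pressing its raised end down and forward lays it flat.
- runout (a point): middle of the top of the run-out rail, a fixed flat steel bar 105 x 44 mm, 28 mm above the bench; 92 mm before the magazine's floor centre, axes as the magazine's. A plate on it overhangs both sides 5 mm and can be gripped across its 54 mm width; the base board beside it is 10 mm above the bench. A stop, 14 mm above the rail, stands 53 mm beyond this point. Holds one plate.
- pins (a point): middle of the top of the pin board, a loose wooden block 100 x 76 x 30 mm, 1.8 kg, on the bench; 30 mm above the bench. x: from pin to pin, z: up. Two upright steel pins 25 mm either side along x, 10 mm thick, 56 mm tall, the top 10 mm tapered. Plates go over both pins, one on another: the k-th plate's centre then lies 10*k - 5 mm above this point. Tool cases 0.2 m high stand before it.

How it is judged:
By the outcome, as a careful person would: the job done as asked, in the order asked, and still so for the second after the job is handed in, with the robot touching nothing.
Of plate_1, plate_2, plate_3, plate_4 only 3 to 4 are there at a start; the rules pass over those that are not, and their reading is None.
At some moment in a run one of pin_board may be knocked a few centimetres aside while the robot is not near it.
Once in a run the grip may slacken for a moment while it holds something.
It also fails if it takes over 210 s, if anything falls off the work surface, if the arm or the gripper's body presses on something with over 40 N, if the wrist force passes 120 N, or if a joint passes its speed limit or range.

## Robot

A 7-joint arm with a two-finger parallel gripper is mounted at the origin on a cart in front of the work surface, level with it; the furniture and walls round the work are solid. World frame = base frame: x ahead of the robot, y to its left, z up, the work surface at z = 0. Lengths are in m, angles in rad, forces in N, time in s.
With the tool pointing down it reaches from about 0.425 to 0.875 m from the base axis. Payload 8.4 kg.
Tool frame: the origin (TCP) lies midway between the tips of the shut fingers; the grasp point (between the pads) lies 19 mm behind it (env.grip_depth is the z of the grasp point in the tool frame, in m); z points along the fingers, y is the direction in which the jaws open and shut (so a half turn about z gives the same grasp; the last joint's range is limited). The gripper opens to 87 mm and grips with 3 to 60 N. Pads are 19 mm wide; open, the fingers measure 117 mm over their backs; the gripper's body (75 mm by 190 mm) begins 51 mm behind the grasp point.
Start: joints at [1.142, 0.333, 0.04, 1.465, -0.013, 1.343, -0.059], TCP at [0.21, -0.615, 0.223] pointing down, gripper open.
Joint ranges: [-2.58, 2.58], [-0.38, 2.09], [-1.3, 1.39], [0.25, 2.4], [-1.5, 4.64], [0.08, 2.09], [-2.65, 2.65]. Speed limits (rad/s): [2.22, 2.22, 2.79, 2.79, 3.14, 3.14, 3.14].

## Interface

Orientations are given as a rotation vector (axis times angle).
In Python, from workcell import env, eyes, job gives the robot as it stands. The module is installed in compiled form; this text tells all that it offers.
- The arm moves only by the tool arm_command, never from a script. Its argument "commands" is a list of rows, each an object of numbers: "claw": the opening in per cent of the stroke, from 0 (shut) to 100 (fully open); "dx", "dy", "dz": the shift along the tool's x, y, z in cm; "spin": the turn about the tool's z in rad. In form: [{"claw": .., "dx": .., "dy": .., "dz": .., "spin": ..}, ...]. A call has 1 to 10 rows; each row shifts and turns the commanded pose from where the row before left it, along the tool's axes as they then stand; what a row does not reach is not made up. A row lasts 1/10 s, in which the tool goes at most 50 mm and 8.59 degrees, less where a joint would pass 70% of its speed; a pose out of reach is approached as far as the arm can. A call is refused whole if a number of a shift passes 5 or a number of a turn 0.15, either way. A call with a gripper value outside its range is refused whole. The fingers move at their own pace and stop on an object; "grip_force" is the grip in N (left out, the last holds). Time passes only in rows, so rows that do not move let the fingers close. It gives the time, the measured TCP pose, the force and the opening at its end, in the units of the state.
- env.state(): the state, without advancing time (a new reading comes with each control period).
- eyes.camera(name): name is "scene" or "top" or "wrist"; returns the picture (480x640x3 uint8, red, green, blue); there is no depth.
- eyes.camera_info(name): a dict with "fov_y" (degrees; the focal length in pixels is half the picture's height over the tangent of half this angle, whatever the lens; pixels are square), "cx", "cy" (the principal point, pixels), "extrinsics" (4x4, takes a point from world to camera coordinates); the wrist camera has in their place "hand_eye" (4x4, takes a point from camera to tool coordinates, whose origin is the TCP and whose axes are the flange's). Camera axes: x right, y up, looking along -z (the intrinsics and any distortion apply to the point x, -y, -z); pixel columns grow to the right and rows downward; lengths in m; the calibration is good to about 2 mm. A picture is of the moment at which its call begins: read the wrist's pose just before it. camera_info takes no time and is no camera call.
- job.finish_job(): hands the job in, once; it reports no verdict.
Trained networks look in the newest picture that a camera, given by its name, has taken for a name from the list of things; names that differ only in an ending like _2 or _b are one class to them, and where a whole thing is asked for, a point or a joint stands for the part that bears it (a point fixed in the world has none). Each returns a list of dicts, best first, with "score" (0 to 1); they miss things now and then, are a little off and sometimes report something else, mostly with a low value. They report only what shows in the picture. A call takes as long as a camera call.
- eyes.recognise(camera, thing): "extent" ([left, top, right, bottom] in pixels, round what is visible of it).
The state is a dict: "time_s": time; "q": joint angles; "qd": joint speeds; "effort": joint torques, N m; "tcp_pos": TCP position; "orientation": TCP orientation; "wrist_force": force on the tool from outside, world axes, zero at the start; "wrist_torque": the same for the moment, N m; "opening": finger opening in m.
Only numpy, scipy, OpenCV 4.12 (cv2) and the standard library are available. Lean on these libraries where they do the work, as an engineer would, in place of code of your own. Each camera call takes 0.05 s, during which the arm holds its last target.

## Working session

There is one attempt and no reset: what is moved stays moved. The work goes in short steps, Python scripts to look and compute and a tool call to move; the robot and the scene stay as the last step left them, time stands still between calls to the robot, and variables do not carry over. Pictures are saved under pics/ and viewed, and the job is handed in when it is done.

Besides the shell and the picture viewer there is one more tool, called as name(argument=value, ...), one argument or row to a line, values as JSON. arm_command: Moves the arm, as the interface text tells. Its arguments: {"type":"object","properties":{"commands":{"type":"array","items":{"type":"object","properties":{"claw":{"type":"number"},"dx":{"type":"number"},"dy":{"type":"number"},"dz":{"type":"number"},"spin":{"type":"number"}}}},"grip_force":{"type":"number"}},"required":["commands"]}

```bash
ls; mkdir -p pics
python3 - <<'E'
from workcell import env,eyes,job
import cv2,numpy as np
np.set_printoptions(precision=4,suppress=True)
print(env.state(), env.grip_depth)
for n in ["scene","top","wrist"]:
    im=eyes.camera(n); cv2.imwrite(f"pics/{n}0.png",im[:,:,::-1]); print(n,eyes.camera_info(n))
E
```

```text
pics
{'time_s': 0.0, 'q': array([ 1.1418,  0.3338,  0.0398,  1.4663, -0.0134,  1.3433, -0.0585]), 'qd': array([ 0.0006, -0.    ,  0.0007, -0.0002,  0.0008,  0.0006,  0.0002]), 'effort': array([  0.0006, -65.6365,   1.3352, -40.3815,  -0.06  ,   0.045 ,
         0.0002]), 'tcp_pos': array([ 0.2103, -0.6145,  0.2217]), 'orientation': array([-3.0975, -0.5154,  0.0005]), 'wrist_force': array([ 0.13  , -0.5854,  0.0393]), 'wrist_torque': array([-0.0088, -0.0031,  0.0182]), 'opening': 0.08692451249017452} -0.0187
scene {'fov_y': 48.36006700702986, 'cx': 322.55506073778855, 'cy': 236.80966185344892, 'extrinsics': array([[-0.7896, -0.6135, -0.0113,  0.5575],
       [ 0.2755, -0.371 ,  0.8868, -0.1677],
       [-0.5483,  0.6971,  0.462 , -0.8537],
       [ 0.    ,  0.    ,  0.    ,  1.    ]])}
top {'fov_y': 47.82796216307823, 'cx': 310.4548684064726, 'cy': 239.50527106427035, 'extrinsics': array([[ 0.0089, -1.    , -0.0035,  0.1833],
       [ 0.9912,  0.0084,  0.1322, -0.5573],
       [-0.1321, -0.0046,  0.9912, -0.8782],
       [ 0.    ,  0.    ,  0.    ,  1.    ]])}
wrist {'fov_y': 60.099694098780546, 'cx': 317.3191987776784, 'cy': 233.25671840478745, 'hand_eye': array([[-0.0003,  0.9642,  0.2651,  0.0727],
       [ 1.    ,  0.0002,  0.0003,  0.0006],
       [ 0.0003,  0.2651, -0.9642, -0.1629],
       [ 0.    ,  0.    ,  0.    ,  1.    ]])}
```

View pics/scene0.png

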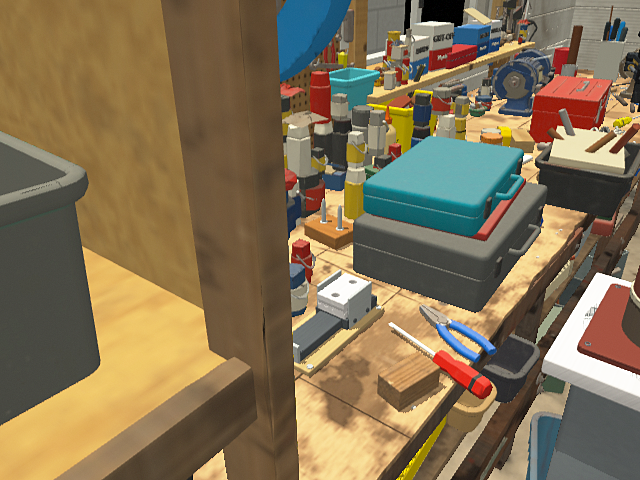

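View pics/top0.png

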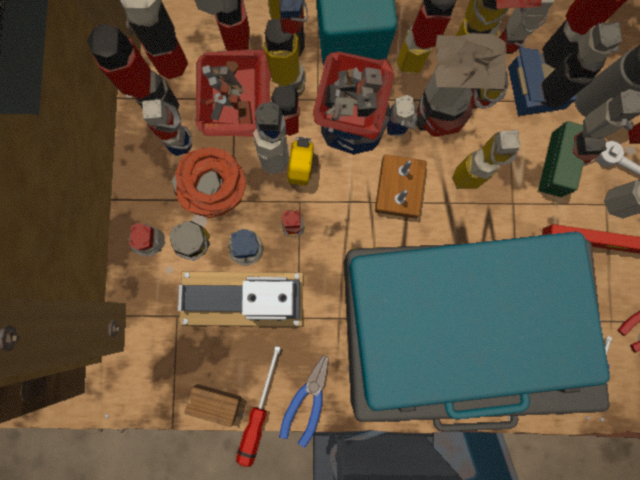

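View pics/wrist0.png

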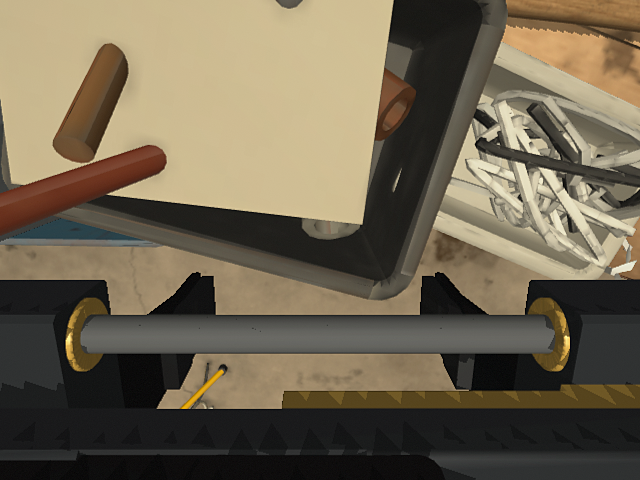

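```bash
cat > h.py <<'E'
from workcell import env,eyes,job
import cv2,numpy as np
from scipy.spatial.transform import Rotation as R
np.set_printoptions(precision=4,suppress=True)
def cam(n,st=None):
    c=eyes.camera_info(n); f=240/np.tan(np.radians(c['fov_y'])/2)
    if 'extrinsics' in c: M=np.linalg.inv(c['extrinsics'])
    else:
        st=st or env.state(); T=np.eye(4); T[:3,:3]=R.from_rotvec(st['orientation']).as_matrix(); T[:3,3]=st['tcp_pos']
        M=T@c['hand_eye']
    return f,c['cx'],c['cy'],M
def ray(n,u,v,st=None):
    f,cx,cy,M=cam(n,st); d=np.array([(u-cx)/f,-(v-cy)/f,-1]); return M[:3,3],M[:3,:3]@d
def atz(n,u,v,z,st=None):
    o,d=ray(n,u,v,st); return o+d*(z-o[2])/d[2]
def tri(rs):
    A=np.zeros((3,3));b=np.zeros(3)
    for o,d in rs:
        d=d/np.linalg.norm(d);P=np.eye(3)-np.outer(d,d);A+=P;b+=P@o
    p=np.linalg.solve(A,b); return p,[np.linalg.norm(np.cross(p-o,d/np.linalg.norm(d))) for o,d in rs]
def proj(n,p,st=None):
    f,cx,cy,M=cam(n,st); q=np.linalg.inv(M)@np.append(p,1); return cx+f*q[0]/-q[2], cy-f*q[1]/-q[2]
def shot(n,name,crop=None,k=1):
    st=env.state(); im=eyes.camera(n)[:,:,::-1]
    o=im if crop is None else im[crop[1]:crop[3],crop[0]:crop[2]]
    if k!=1:o=cv2.resize(o,None,fx=k,fy=k,interpolation=cv2.INTER_CUBIC)
    cv2.imwrite(f'pics/{name}.png',o); return st,im
E
python3 - <<'E'
from h import *
a=cv2.imread('pics/top0.png');cv2.imwrite('pics/ta.png',cv2.resize(a[140:340,170:440],None,fx=2.9,fy=2.9,interpolation=2))
a=cv2.imread('pics/scene0.png');cv2.imwrite('pics/sa.png',cv2.resize(a[180:380,270:470],None,fx=3,fy=3,interpolation=2))
for n in ['top','scene']:
    eyes.camera(n)
    for t in ['plate_4_c','magazine','runout','pins']:
        print(n,t,[(np.round(r['extent'],1),round(r['score'],2)) for r in eyes.recognise(n,t)[:3]])
E
```

```text
top plate_4_c [(array([242.9, 282.6, 293. , 316.4]), 0.94)]
top magazine [(array([178.8, 271. , 301.6, 326.1]), 0.65)]
top runout [(array([174.9, 269.7, 304.5, 329.6]), 0.88)]
top pins [(array([371.8, 153. , 427.9, 218.7]), 0.55)]
scene plate_4_c [(array([318.6, 272.6, 365.7, 312.4]), 0.72)]
scene magazine [(array([293.5, 273.2, 381.9, 378. ]), 0.56)]
scene runout [(array([294. , 271.5, 386.1, 379.9]), 0.58), (array([319.2, 301.7, 346.9, 320.3]), 0.42)]
scene pins [(array([302.8, 198.5, 355.4, 249.2]), 0.69)]
```

View pics/ta.png

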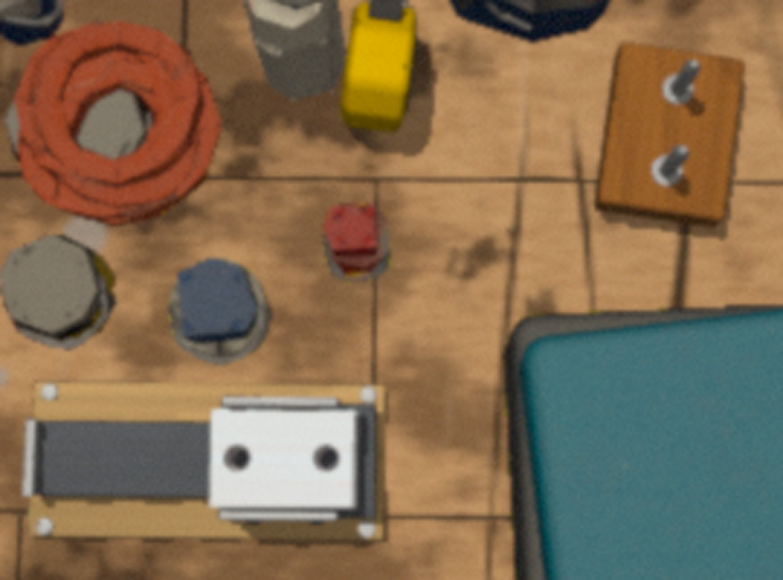

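View pics/sa.png

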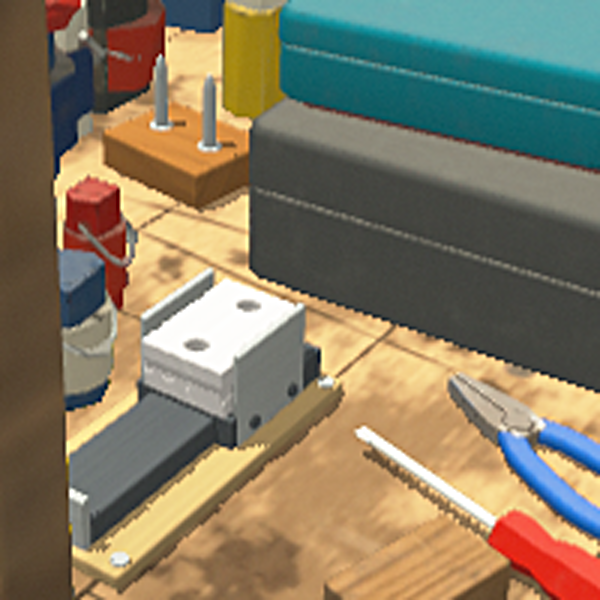

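Run:
```python
from h import *
def t(a,b): print(*tri([ray('top',*a),ray('scene',*b)]))
print('holes');t((251.7,297.6),(336,295));t((282.4,297.6),(352.3,281.7))
print('pintops');t((407.9,162.8),(323.3,199));t((405.2,191.7),(339.3,205))
print('bases');t((404.5,171.7),(324.3,221.7));t((400.3,199.3),(339.7,229))
g=lambda u,v:(170+u/2.9,140+v/2.9)
print('case corner', atz('top',*g(512,325),.12), atz('top',*g(525,580),.12),atz('top',*g(525,345),.2),atz('top',*g(545,580),.2))
for c,z in [((18+100)/1,0)][:0]:pass
for nm,p,z in [('blue',(217,300),.08),('red',(352,232),.08),('grey',(55,290),.08),('coil',(115,120),.1)]: print(nm,atz('top',*g(*p),z))
print(atz('top',*g(28,457),.04),atz('top',*g(365,457),.03), 'rail',atz('top',*g(125,422),.028),atz('top',*g(125,495),.028))
```

```text
holes
[0.4568 0.2832 0.0575] [np.float64(0.00026664933391577593), np.float64(0.00026664933391573695)]
[0.4579 0.2335 0.0577] [np.float64(0.0010631121774263325), np.float64(0.001063112177426399)]
pintops
[0.6781 0.0302 0.0839] [np.float64(0.0009188864399726658), np.float64(0.0009188864399724409)]
[0.6302 0.0357 0.0842] [np.float64(0.001453311320031571), np.float64(0.0014533113200317813)]
bases
[0.6785 0.0265 0.0272] [np.float64(0.0013280953118497063), np.float64(0.0013280953118497175)]
[0.6298 0.0344 0.0268] [np.float64(0.0015156575907398662), np.float64(0.0015156575907397207)]
case corner [0.5257 0.1322 0.12  ] [0.3931 0.1255 0.12  ] [0.5074 0.1311 0.2   ] [0.3973 0.1218 0.2   ]
blue [0.5427 0.2936 0.08  ]
red [0.5816 0.2191 0.08  ]
grey [0.5475 0.3839 0.08  ]
coil [0.6397 0.3498 0.1   ]
[0.456  0.4049 0.04  ] [0.458  0.2118 0.03  ] rail [0.4771 0.3521 0.028 ] [0.4349 0.3507 0.028 ]
```

```bash
cat > plan.py <<'E'
from h import *
import json,sys
def yaw_of(rv):
    m=R.from_rotvec(rv).as_matrix(); return np.arctan2(m[1,0],m[0,0])
def plan(wps,step=4.5,start=None,claw=None,rnd=2):
    """wps: list of (x,y,z,yaw deg or None[,step])"""
    st=env.state(); p=np.array(st['tcp_pos']) if start is None else np.array(start[:3]); y=yaw_of(st['orientation']) if start is None else np.radians(start[3])
    rows=[]
    for w in wps:
        t=np.array(w[:3]); ty=y if w[3] is None else np.radians(w[3]); s=w[4] if len(w)>4 else step
        dy=(ty-y+np.pi)%(2*np.pi)-np.pi
        n=max(1,int(np.ceil(np.linalg.norm(t-p)*100/s-1e-6)),int(np.ceil(abs(dy)/0.14-1e-6)))
        for i in range(n):
            k=n-i; d=(t-p)/k*100; dyy=((ty-y+np.pi)%(2*np.pi)-np.pi)/k
            ex=np.array([np.cos(y),np.sin(y),0]); ey=np.array([np.sin(y),-np.cos(y),0])
            dx=round(float(d@ex),rnd);dyv=round(float(d@ey),rnd);dz=round(float(-d[2]),rnd);sp=round(float(-dyy),3)
            r=dict(dx=dx,dy=dyv,dz=dz,spin=sp)
            if claw is not None:r['claw']=claw
            rows.append(r); p=p+(dx*ex+dyv*ey)/100; p[2]-=dz/100; y-=sp
    for i in range(0,len(rows),10):print(json.dumps([{k:v for k,v in r.items() if v!=0 or k=='claw'} for r in rows[i:i+10]]))
    print(p,np.degrees(y))
E
python3 - <<'E'
from plan import *
print(np.degrees(yaw_of(env.state()['orientation'])))
plan([(.25,-.58,.34,None),(.5,-.36,.36,45),(.60,-.05,.36,70),(.46,.21,.28,90)],4.5)
print('blue',*tri([ray('top',244.8,240),ray('scene',296.7,270)]))
print('red',*tri([ray('top',170+352/2.9,140+222/2.9),ray('scene',270+92/3,180+185/3)]))
E
```

```text
18.89454863676335
[{"dx": 1.62, "dy": -0.68, "dz": -3.91}, {"dx": 1.62, "dy": -0.67, "dz": -3.92}, {"dx": 1.63, "dy": -0.68, "dz": -3.91}, {"dx": 3.85, "dy": -1.59, "dz": -0.25, "spin": -0.057}, {"dx": 3.93, "dy": -1.37, "dz": -0.25, "spin": -0.057}, {"dx": 4.0, "dy": -1.14, "dz": -0.25, "spin": -0.057}, {"dx": 4.06, "dy": -0.91, "dz": -0.25, "spin": -0.057}, {"dx": 4.11, "dy": -0.68, "dz": -0.25, "spin": -0.057}, {"dx": 4.14, "dy": -0.44, "dz": -0.25, "spin": -0.057}, {"dx": 4.16, "dy": -0.21, "dz": -0.25, "spin": -0.057}]
[{"dx": 4.16, "dy": 0.03, "dz": -0.25, "spin": -0.057}, {"dx": 3.62, "dy": -1.85, "spin": -0.054}, {"dx": 3.72, "dy": -1.66, "spin": -0.055}, {"dx": 3.81, "dy": -1.45, "spin": -0.054}, {"dx": 3.88, "dy": -1.24, "spin": -0.055}, {"dx": 3.94, "dy": -1.03, "spin": -0.054}, {"dx": 3.99, "dy": -0.81, "spin": -0.055}, {"dx": 4.03, "dy": -0.59, "spin": -0.054}, {"dx": 4.05, "dy": -0.38, "spin": -0.055}, {"dx": 2.81, "dy": -3.15, "dz": 1.14, "spin": -0.05}]
[{"dx": 2.96, "dy": -3.01, "dz": 1.14, "spin": -0.05}, {"dx": 3.11, "dy": -2.85, "dz": 1.14, "spin": -0.05}, {"dx": 3.24, "dy": -2.69, "dz": 1.14, "spin": -0.05}, {"dx": 3.38, "dy": -2.53, "dz": 1.15, "spin": -0.05}, {"dx": 3.5, "dy": -2.36, "dz": 1.14, "spin": -0.05}, {"dx": 3.6, "dy": -2.18, "dz": 1.15, "spin": -0.049}]
[0.46 0.21 0.28] 89.99861101249854
blue [0.5432 0.2902 0.0789] [np.float64(0.006310623745238075), np.float64(0.006310623745238015)]
red [0.5857 0.2188 0.0886] [np.float64(6.225056646740084e-05), np.float64(6.22505664674573e-05)]
```

arm_command(
  commands=[
    {"dx":1.6,"dy":-0.7,"dz":-3.9,"claw":0},
    {"dx":1.6,"dy":-0.7,"dz":-3.9,"claw":0},
    {"dx":1.6,"dy":-0.7,"dz":-3.9,"claw":0},
    {"dx":3.85,"dy":-1.6,"dz":-0.25,"spin":-0.057,"claw":0},
    {"dx":3.9,"dy":-1.4,"dz":-0.25,"spin":-0.057,"claw":0},
    {"dx":4.0,"dy":-1.1,"dz":-0.25,"spin":-0.057,"claw":0},
    {"dx":4.1,"dy":-0.9,"dz":-0.25,"spin":-0.057,"claw":0},
    {"dx":4.1,"dy":-0.7,"dz":-0.25,"spin":-0.057,"claw":0},
    {"dx":4.1,"dy":-0.4,"dz":-0.25,"spin":-0.057,"claw":0},
    {"dx":4.2,"dy":-0.2,"dz":-0.25,"spin":-0.057,"claw":0},
  ],
  grip_force=20,
)

```text
$.commands[0]: bad value
```

arm_command(
  commands=[
    {"dx":1.6,"dy":-0.7,"dz":-3.9,"spin":0,"claw":0},
    {"dx":1.6,"dy":-0.7,"dz":-3.9,"spin":0,"claw":0},
    {"dx":1.6,"dy":-0.7,"dz":-3.9,"spin":0,"claw":0},
    {"dx":3.85,"dy":-1.6,"dz":-0.25,"spin":-0.057,"claw":0},
    {"dx":3.9,"dy":-1.4,"dz":-0.25,"spin":-0.057,"claw":0},
    {"dx":4.0,"dy":-1.1,"dz":-0.25,"spin":-0.057,"claw":0},
    {"dx":4.1,"dy":-0.9,"dz":-0.25,"spin":-0.057,"claw":0},
    {"dx":4.1,"dy":-0.7,"dz":-0.25,"spin":-0.057,"claw":0},
    {"dx":4.1,"dy":-0.4,"dz":-0.25,"spin":-0.057,"claw":0},
    {"dx":4.2,"dy":-0.2,"dz":-0.25,"spin":-0.057,"claw":0},
  ],
  grip_force=20,
)

```text
time_s: 1.65
tcp_pos: [0.4691, -0.3862, 0.3574]
orientation: [2.934, 1.122, 0.0]
wrist_force: [1.0, -0.3, 0.2]
opening: 0.0152
```

```bash
sed -i "s/print(json.dumps(.*/print(json.dumps([{'dx':r['dx'],'dy':r['dy'],'dz':r['dz'],'spin':r['spin'],'claw':r.get('claw',0)} for r in rows[i:i+10]]))/" plan.py
python3 - <<'E'
from plan import *
print(env.state()['tcp_pos'],np.degrees(yaw_of(env.state()['orientation'])))
plan([(.60,-.05,.36,70),(.46,.21,.28,90)],4.5,rnd=1)
E
```

```text
[ 0.4691 -0.3862  0.3574] 41.869762746029124
[{"dx": 3.6, "dy": -1.8, "dz": -0.0, "spin": -0.055, "claw": 0}, {"dx": 3.7, "dy": -1.6, "dz": -0.0, "spin": -0.054, "claw": 0}, {"dx": 3.7, "dy": -1.4, "dz": -0.0, "spin": -0.055, "claw": 0}, {"dx": 3.8, "dy": -1.2, "dz": -0.0, "spin": -0.054, "claw": 0}, {"dx": 3.9, "dy": -1.0, "dz": -0.1, "spin": -0.055, "claw": 0}, {"dx": 3.9, "dy": -0.8, "dz": -0.0, "spin": -0.054, "claw": 0}, {"dx": 4.0, "dy": -0.6, "dz": -0.1, "spin": -0.055, "claw": 0}, {"dx": 4.0, "dy": -0.3, "dz": -0.0, "spin": -0.054, "claw": 0}, {"dx": 4.0, "dy": -0.2, "dz": -0.1, "spin": -0.055, "claw": 0}, {"dx": 2.8, "dy": -3.1, "dz": 1.1, "spin": -0.05, "claw": 0}]
[{"dx": 3.0, "dy": -3.0, "dz": 1.2, "spin": -0.05, "claw": 0}, {"dx": 3.1, "dy": -2.9, "dz": 1.1, "spin": -0.05, "claw": 0}, {"dx": 3.2, "dy": -2.7, "dz": 1.2, "spin": -0.05, "claw": 0}, {"dx": 3.4, "dy": -2.5, "dz": 1.1, "spin": -0.05, "claw": 0}, {"dx": 3.5, "dy": -2.3, "dz": 1.2, "spin": -0.05, "claw": 0}, {"dx": 3.6, "dy": -2.2, "dz": 1.1, "spin": -0.049, "claw": 0}]
[0.4602 0.2099 0.2804] 89.99821753701829
```

arm_command(
  commands=[
    {"dx":3.6,"dy":-1.8,"dz":0,"spin":-0.055,"claw":0},
    {"dx":3.7,"dy":-1.6,"dz":0,"spin":-0.054,"claw":0},
    {"dx":3.7,"dy":-1.4,"dz":0,"spin":-0.055,"claw":0},
    {"dx":3.8,"dy":-1.2,"dz":0,"spin":-0.054,"claw":0},
    {"dx":3.9,"dy":-1.0,"dz":-0.1,"spin":-0.055,"claw":0},
    {"dx":3.9,"dy":-0.8,"dz":0,"spin":-0.054,"claw":0},
    {"dx":4.0,"dy":-0.6,"dz":-0.1,"spin":-0.055,"claw":0},
    {"dx":4.0,"dy":-0.3,"dz":0,"spin":-0.054,"claw":0},
    {"dx":4.0,"dy":-0.2,"dz":-0.1,"spin":-0.055,"claw":0},
    {"dx":2.8,"dy":-3.1,"dz":1.1,"spin":-0.05,"claw":0},
  ],
)

```text
time_s: 2.65
tcp_pos: [0.5819, -0.0125, 0.3487]
orientation: [-2.526, -1.866, -0.003]
wrist_force: [-0.6, 0.4, -0.5]
opening: 0.001
```

arm_command(
  commands=[
    {"dx":3.0,"dy":-3.0,"dz":1.2,"spin":-0.05,"claw":0},
    {"dx":3.1,"dy":-2.9,"dz":1.1,"spin":-0.05,"claw":0},
    {"dx":3.2,"dy":-2.7,"dz":1.2,"spin":-0.05,"claw":0},
    {"dx":3.4,"dy":-2.5,"dz":1.1,"spin":-0.05,"claw":0},
    {"dx":3.5,"dy":-2.3,"dz":1.2,"spin":-0.05,"claw":0},
    {"dx":3.6,"dy":-2.2,"dz":1.1,"spin":-0.049,"claw":0},
    {"dx":0,"dy":0,"dz":0,"spin":0,"claw":0},
    {"dx":0,"dy":0,"dz":0,"spin":0,"claw":0},
  ],
)

```text
time_s: 3.45
tcp_pos: [0.46, 0.2094, 0.2802]
orientation: [2.221, 2.221, -0.0]
wrist_force: [1.0, -0.6, -0.2]
opening: 0.0003
```

Run:
```python
from plan import *
st,im=shot('wrist','w1')
print(st['tcp_pos'],np.degrees(yaw_of(st['orientation'])),st['opening'],st['wrist_force'])
for t in ['plate_4_c','magazine','runout']:
    print(t,[(np.round(r['extent'],1),round(r['score'],2)) for r in eyes.recognise('wrist',t)[:3]])
```

```text
[0.46   0.2094 0.2802] 89.99527521488821 0.00034433467019117216 [ 0.9768 -0.6335 -0.1904]
plate_4_c [(array([283.7,  96.7, 346. , 191. ]), 0.8)]
magazine [(array([260.2,   0. , 362.7, 199.9]), 0.92)]
runout [(array([266.7,   0. , 360.6, 194.6]), 0.89)]
```

View pics/w1.png

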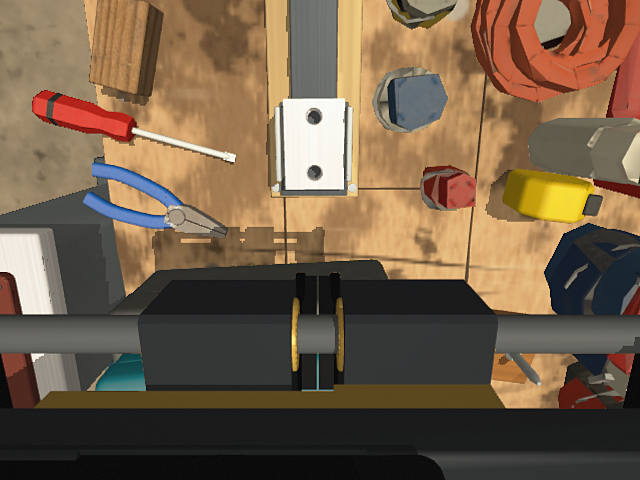

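Run:
```python
from plan import *
for w,t in [((314.3,116),(251.7,297.6)),((314.6,172),(282.4,297.6))]:
    print(atz('wrist',*w,.06),tri([ray('wrist',*w),ray('top',*t)]))
print('rear edge',atz('wrist',315,189,.06),'front',atz('wrist',315,98,.06))
print('walls',atz('wrist',279,190,.07),atz('wrist',349,190,.07))
print('bluetop',tri([ray('wrist',419,99),ray('top',244.8,242)]),'grey',atz('wrist',425,5,.08))
print('red',tri([ray('wrist',461,190),ray('top',291,217)]))
print('case edge',atz('wrist',300,262,.2),atz('wrist',300,266,.12))
```

```text
[0.4594 0.2824 0.06  ] (array([0.458 , 0.2828, 0.0553]), [np.float64(0.001432915831387047), np.float64(0.0014329158313871)])
[0.4594 0.2328 0.06  ] (array([0.4582, 0.2327, 0.0577]), [np.float64(0.001175568691200205), np.float64(0.0011755686912003046)])
rear edge [0.4596 0.217  0.06  ] front [0.4601 0.2976 0.06  ]
walls [0.4271 0.2179 0.07  ] [0.4905 0.2176 0.07  ]
bluetop (array([0.5455, 0.2943, 0.0827]), [np.float64(0.0012470160476184783), np.float64(0.0012470160476185507)]) grey [0.5474 0.366  0.08  ]
red (array([0.5856, 0.2198, 0.0876]), [np.float64(0.00045340075314052923), np.float64(0.0004534007531406296)])
case edge [0.451  0.1943 0.2   ] [0.4472 0.1628 0.12  ]
```

Run:
```python
from plan import *
print(tri([ray('wrist',384,262),ray('top',347,250)]))
print(tri([ray('scene',353.5,221),ray('top',347,252)]))
print(proj('wrist',[.5257,.13,.12]),proj('wrist',[.507,.13,.2]))
```

```text
(array([ 0.54  ,  0.1232, -0.0029]), [np.float64(0.002943939149583486), np.float64(0.002943939149583557)])
(array([0.5275, 0.1317, 0.1135]), [np.float64(0.0010806238794397048), np.float64(0.0010806238794396376)])
(np.float64(393.3173755337668), np.float64(302.1483455914726)) (np.float64(386.3827386565696), np.float64(353.72810727945404))
```

arm_command(
  commands=[
    {"dx":-1.9,"dy":0,"dz":3,"spin":0,"claw":0},
    {"dx":0,"dy":-0.1,"dz":4.5,"spin":0,"claw":0},
    {"dx":0,"dy":0,"dz":4.5,"spin":0,"claw":0},
    {"dx":0,"dy":0,"dz":4.5,"spin":0,"claw":0},
    {"dx":0,"dy":0,"dz":3.5,"spin":0,"claw":0},
    {"dx":0,"dy":0,"dz":2.6,"spin":0,"claw":0},
    {"dx":0,"dy":0,"dz":0,"spin":0,"claw":0},
  ],
)

```text
time_s: 4.35
tcp_pos: [0.4576, 0.1879, 0.051]
orientation: [-2.223, -2.215, 0.008]
wrist_force: [-0.4, -0.0, 1.0]
opening: 0.0007
```

Run:
```python
from plan import *
st,im=shot('scene','s2',(270,180,470,380),3)
shot('wrist','w2')
print(st['tcp_pos'],st['wrist_force'])
```

```text
[0.4576 0.1879 0.051 ] [-0.3806 -0.0251  0.9852]
```

View pics/s2.png

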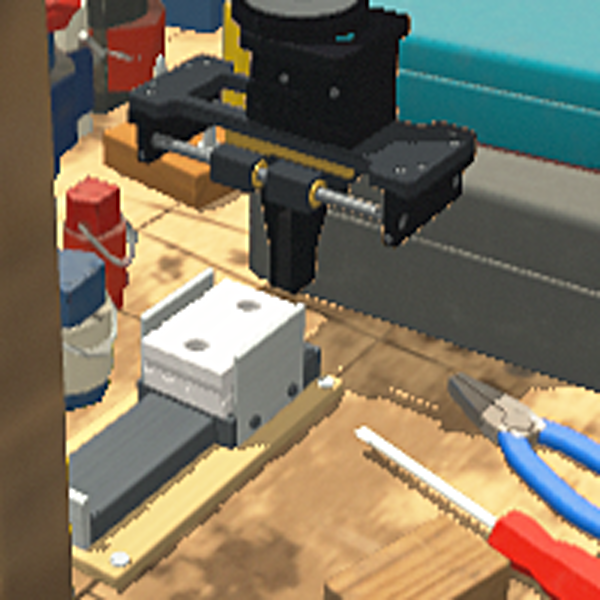

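View pics/w2.png

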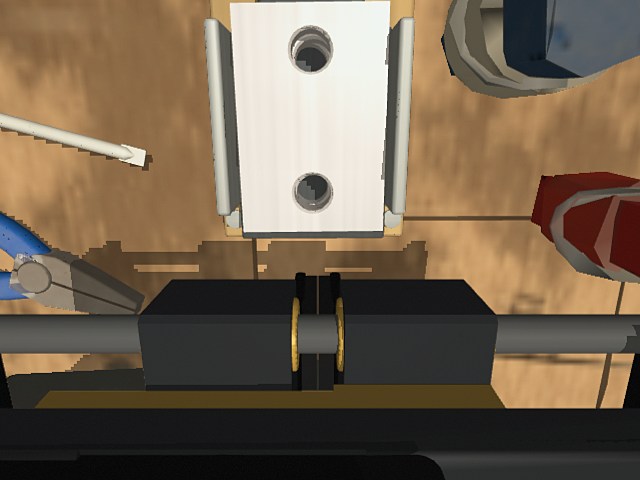

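arm_command(
  commands=[
    {"dx":0.5,"dy":0.05,"dz":-0.35,"spin":0,"claw":0},
    {"dx":0.5,"dy":0,"dz":0,"spin":0,"claw":0},
    {"dx":0.5,"dy":0,"dz":0,"spin":0,"claw":0},
    {"dx":0.5,"dy":0,"dz":0,"spin":0,"claw":0},
    {"dx":0.5,"dy":0,"dz":0,"spin":0,"claw":0},
    {"dx":0.5,"dy":0,"dz":0,"spin":0,"claw":0},
    {"dx":0.5,"dy":0,"dz":0,"spin":0,"claw":0},
  ],
)

```text
time_s: 5.15
tcp_pos: [0.4599, 0.2251, 0.0575]
orientation: [-2.224, -2.219, 0.0]
wrist_force: [0.8, -0.6, 0.7]
opening: 0.0005
```

Run:
```python
from plan import *
st,im=shot('scene','s3',(270,180,470,380),3)
print(st['tcp_pos'],st['wrist_force'])
```

```text
[0.4599 0.2251 0.0575] [ 0.7923 -0.5983  0.7173]
```

View pics/s3.png

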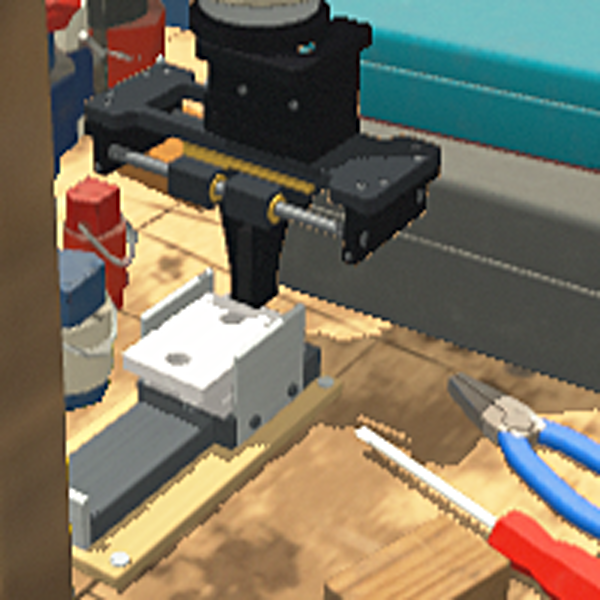

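arm_command(
  commands=[
    {"dx":-0.1,"dy":-0.1,"dz":0.35,"spin":0,"claw":0},
    {"dx":0.3,"dy":0,"dz":0,"spin":0,"claw":0},
    {"dx":0.8,"dy":0,"dz":0,"spin":0,"claw":0},
    {"dx":0.8,"dy":0,"dz":0,"spin":0,"claw":0},
    {"dx":0.8,"dy":0,"dz":0,"spin":0,"claw":0},
    {"dx":0.8,"dy":0,"dz":0,"spin":0,"claw":0},
    {"dx":0.8,"dy":0,"dz":0,"spin":0,"claw":0},
    {"dx":0.8,"dy":0,"dz":0,"spin":0,"claw":0},
    {"dx":0.8,"dy":0,"dz":0,"spin":0,"claw":0},
    {"dx":0,"dy":0,"dz":0,"spin":0,"claw":0},
  ],
)

```text
time_s: 6.2
tcp_pos: [0.4587, 0.2844, 0.0542]
orientation: [-2.221, -2.22, -0.001]
wrist_force: [0.4, -0.4, -0.7]
opening: 0.0005
```

Run:
```python
from plan import *
st,im=shot('scene','s4',(270,180,470,380),3)
print(st['tcp_pos'],st['wrist_force'])
shot('wrist','w4')
```

```text
[0.4587 0.2844 0.0542] [ 0.412  -0.4053 -0.6644]
```

View pics/s4.png

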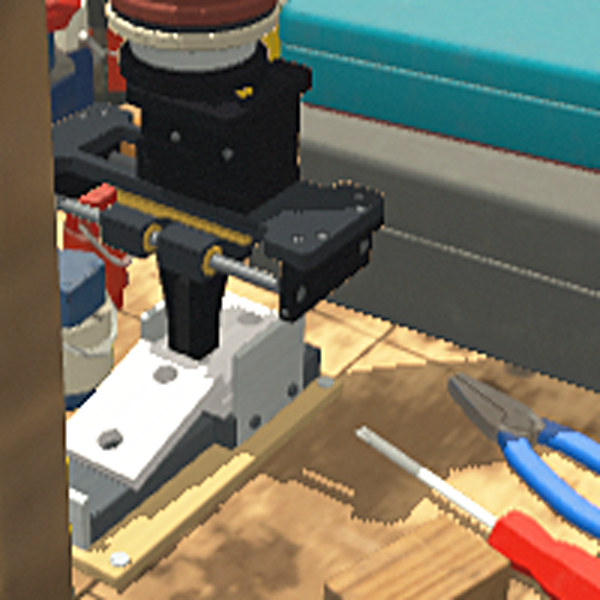

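View pics/w4.png

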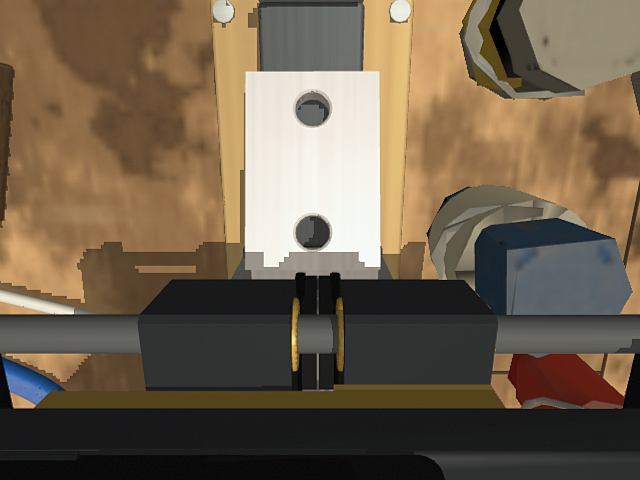

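arm_command(
  commands=[
    {"dx":0.7,"dy":0,"dz":0,"spin":0,"claw":0},
    {"dx":0.7,"dy":0,"dz":0,"spin":0,"claw":0},
    {"dx":0.7,"dy":0,"dz":0,"spin":0,"claw":0},
    {"dx":0,"dy":0,"dz":0,"spin":0,"claw":0},
    {"dx":0,"dy":0,"dz":0,"spin":0,"claw":0},
  ],
)

```text
time_s: 6.8
tcp_pos: [0.459, 0.304, 0.054]
orientation: [-2.223, -2.22, 0.0]
wrist_force: [0.4, -0.2, -0.7]
opening: 0.0004
```

Run:
```python
from plan import *
st,im=shot('scene','s5',(270,180,470,380),3)
print(st['tcp_pos'],st['wrist_force'])
shot('wrist','w5')
```

```text
[0.459 0.304 0.054] [ 0.3731 -0.1841 -0.6976]
```

View pics/s5.png

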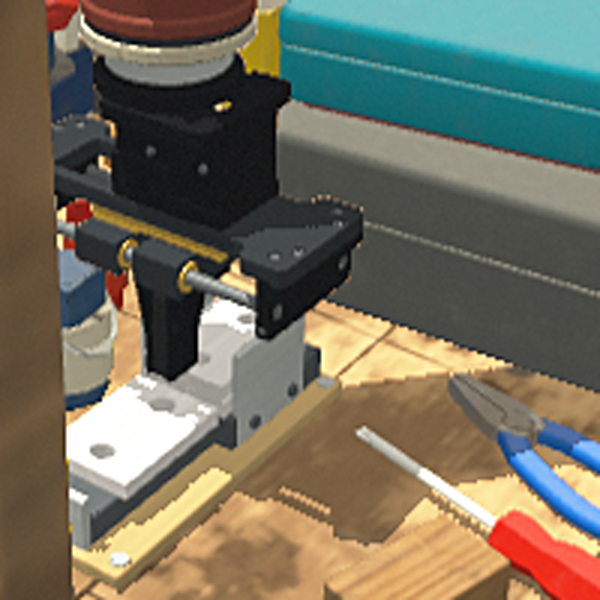

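View pics/w5.png

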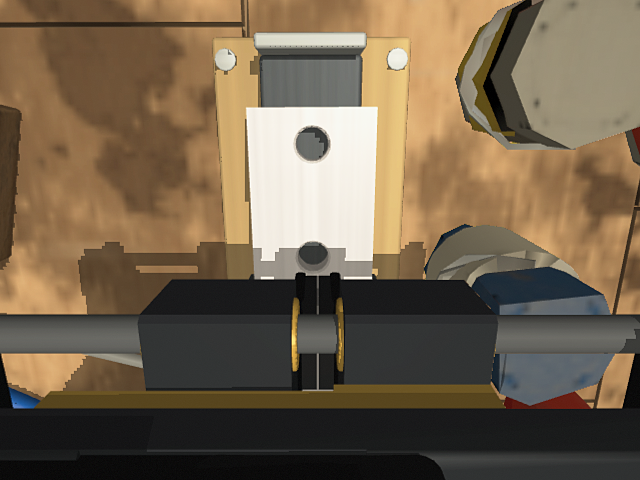

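arm_command(
  commands=[
    {"dx":-0.3,"dy":0,"dz":-2,"spin":0,"claw":0},
    {"dx":0,"dy":0,"dz":-4,"spin":0,"claw":0},
    {"dx":0,"dy":0,"dz":-4,"spin":0,"claw":0},
    {"dx":0,"dy":0,"dz":-4,"spin":0,"claw":100},
    {"dx":0,"dy":0,"dz":0,"spin":0,"claw":100},
    {"dx":0,"dy":0,"dz":0,"spin":0,"claw":100},
  ],
)

```text
time_s: 7.5
tcp_pos: [0.4596, 0.3006, 0.1948]
orientation: [2.224, 2.218, 0.003]
wrist_force: [-0.7, 1.1, -1.0]
opening: 0.0168
```

Run:
```python
from plan import *
st,im=shot('wrist','w6')
print(st['tcp_pos'],st['wrist_force'])
shot('scene','s6',(270,180,470,380),3)
```

```text
[0.4596 0.3006 0.1948] [-0.6751  1.1088 -0.9509]
```

View pics/s6.png

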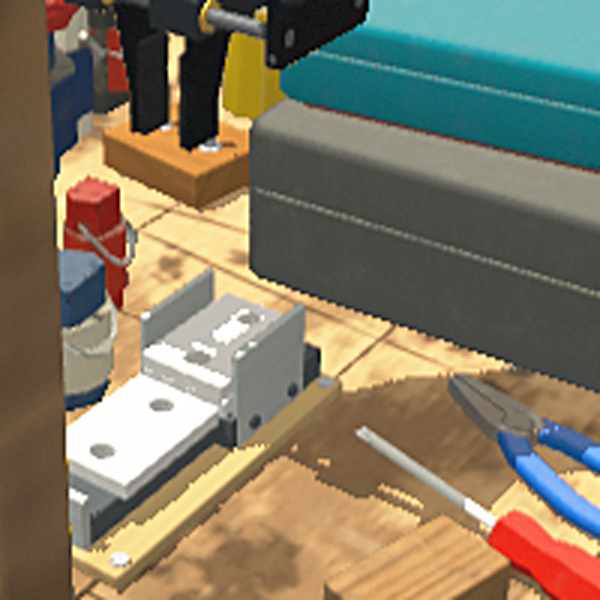

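View pics/w6.png

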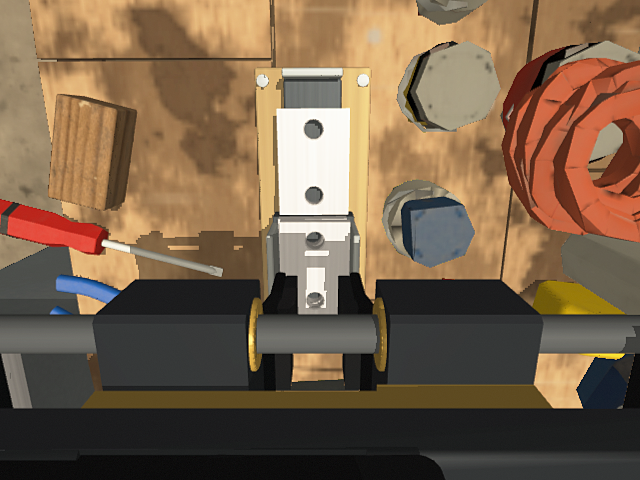

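Run:
```python
from plan import *
st=env.state()
sc=lambda u,v:(270+u/3,180+v/3)
W=[(313.5,129),(313.5,195)]; S=[sc(101,450),sc(161,404)]
for w,s in zip(W,S): print(atz('wrist',*w,.038),tri([ray('wrist',*w),ray('scene',*s)]))
for w in [(315,240),(315,299)]: print('pile',atz('wrist',*w,.05))
for c,w in [('greyL',(412,85)),('greyC',(450,85)),('greyB',(448,128)),('blueL',(403,225))]: print(c,atz('wrist',*w,.083))
shot('top','t6',(170,140,440,340),2.9)
```

```text
[0.4563 0.3649 0.038 ] (array([0.4571, 0.3657, 0.0364]), [np.float64(0.0012028614003863581), np.float64(0.0012028614003862673)])
[0.456  0.3153 0.038 ] (array([0.4567, 0.3158, 0.0371]), [np.float64(0.0009409277890134843), np.float64(0.0009409277890133561)])
pile [0.4571 0.2825 0.05  ]
pile [0.4569 0.2334 0.05  ]
greyL [0.518  0.3922 0.083 ]
greyC [0.5416 0.3922 0.083 ]
greyB [0.5424 0.3663 0.083 ]
blueL [0.5171 0.3026 0.083 ]
```

View pics/t6.png

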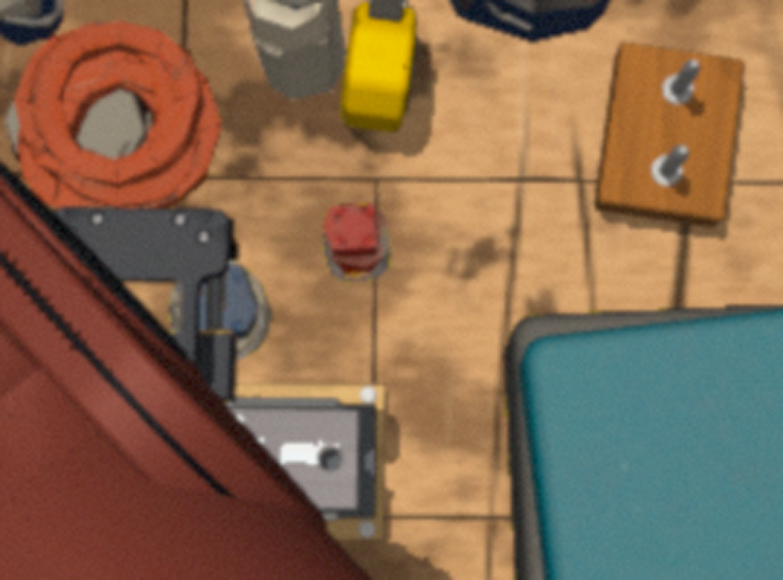

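Run:
```python
from plan import *
print(tri([ray('wrist',453,85),ray('top',170+52/2.9,140+285/2.9)]))
print(tri([ray('wrist',436,231),ray('top',170+217/2.9,140+290/2.9)]))
```

```text
(array([0.5558, 0.395 , 0.0409]), [np.float64(0.00031374580770070996), np.float64(0.00031374580770046195)])
(array([0.5476, 0.2945, 0.0649]), [np.float64(0.002911630941439695), np.float64(0.002911630941439738)])
```

arm_command(
  commands=[
    {"dx":2,"dy":-0.25,"dz":2,"spin":0,"claw":100},
    {"dx":2,"dy":0,"dz":3,"spin":0,"claw":100},
    {"dx":0,"dy":0,"dz":4,"spin":0,"claw":100},
    {"dx":0,"dy":0,"dz":4,"spin":0,"claw":100},
    {"dx":0,"dy":0,"dz":2,"spin":0,"claw":100},
    {"dx":0,"dy":0,"dz":1.5,"spin":0,"claw":100},
    {"dx":0,"dy":0,"dz":0,"spin":0,"claw":100},
    {"dx":0,"dy":0,"dz":0,"spin":0,"claw":100},
  ],
)

```text
time_s: 8.45
tcp_pos: [0.4568, 0.3411, 0.0295]
orientation: [-2.223, -2.219, -0.0]
wrist_force: [0.0, -0.2, 0.9]
opening: 0.0857
```

Run:
```python
from plan import *
st,im=shot('wrist','w7')
print(st['tcp_pos'],st['wrist_force'],st['opening'])
for w in [(0,0)]:pass
```

```text
[0.4568 0.3411 0.0295] [ 0.0025 -0.1618  0.9414] 0.08565818096900224
```

View pics/w7.png

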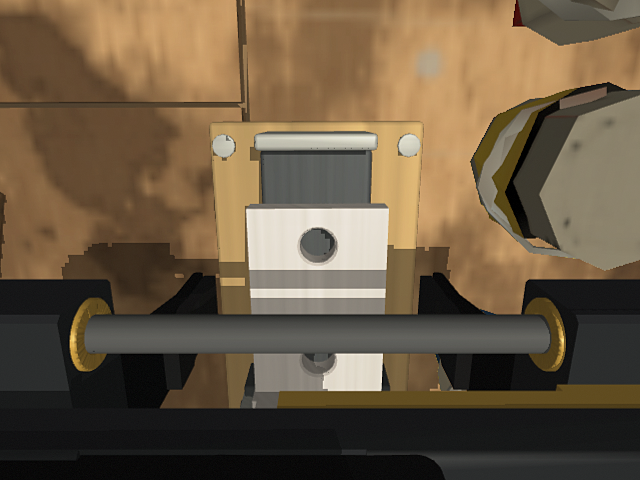

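Good. Lower 5 mm and grip at 30 N.

arm_command(
  commands=[
    {"dx":0,"dy":0,"dz":0.5,"spin":0,"claw":100},
    {"dx":0,"dy":0,"dz":0,"spin":0,"claw":40},
    {"dx":0,"dy":0,"dz":0,"spin":0,"claw":40},
    {"dx":0,"dy":0,"dz":0,"spin":0,"claw":40},
    {"dx":0,"dy":0,"dz":0,"spin":0,"claw":40},
    {"dx":0,"dy":0,"dz":0,"spin":0,"claw":40},
  ],
  grip_force=35,
)

```text
time_s: 9.1
tcp_pos: [0.4567, 0.3408, 0.0242]
orientation: [2.224, 2.219, 0.0]
wrist_force: [-0.4, 0.6, 1.0]
opening: 0.0547
```

arm_command(
  commands=[
    {"dx":0,"dy":0,"dz":-1,"spin":0,"claw":30},
    {"dx":0,"dy":0,"dz":-2,"spin":0,"claw":30},
    {"dx":0,"dy":0,"dz":-3,"spin":0,"claw":30},
    {"dx":0,"dy":0,"dz":-4,"spin":0,"claw":30},
    {"dx":0,"dy":0,"dz":-4,"spin":0,"claw":30},
    {"dx":0,"dy":0,"dz":-4,"spin":0,"claw":30},
  ],
)

```text
time_s: 9.7
tcp_pos: [0.4562, 0.3407, 0.2064]
orientation: [-2.223, -2.22, -0.0]
wrist_force: [0.4, 1.2, -1.4]
opening: 0.0537
```

Run:
```python
from plan import *
st,im=shot('wrist','w8')
print(st['tcp_pos'],st['wrist_force'],st['opening'])
eyes.camera('top')
shot('top','t8',(360,140,440,240),6)
shot('scene','s8',(290,180,390,270),6)
plan([(.53,.20,.22,50),(.654,.0322,.22,-8)],4.5,rnd=1,claw=30)
```

```text
[0.4562 0.3407 0.2064] [ 0.4341  1.2027 -1.3973] 0.053682313307342786
[{"dx": -2.8, "dy": 1.5, "dz": -0.3, "spin": 0.139, "claw": 30}, {"dx": -2.6, "dy": 1.8, "dz": -0.3, "spin": 0.139, "claw": 30}, {"dx": -2.3, "dy": 2.2, "dz": -0.3, "spin": 0.139, "claw": 30}, {"dx": -2.0, "dy": 2.5, "dz": -0.3, "spin": 0.14, "claw": 30}, {"dx": -1.6, "dy": 2.7, "dz": -0.3, "spin": 0.139, "claw": 30}, {"dx": -0.6, "dy": 2.5, "dz": 0.0, "spin": 0.127, "claw": 30}, {"dx": -0.3, "dy": 2.6, "dz": 0.0, "spin": 0.126, "claw": 30}, {"dx": 0.0, "dy": 2.6, "dz": 0.0, "spin": 0.127, "claw": 30}, {"dx": 0.4, "dy": 2.6, "dz": 0.0, "spin": 0.126, "claw": 30}, {"dx": 0.7, "dy": 2.5, "dz": 0.0, "spin": 0.127, "claw": 30}]
[{"dx": 1.0, "dy": 2.4, "dz": 0.0, "spin": 0.126, "claw": 30}, {"dx": 1.3, "dy": 2.3, "dz": 0.0, "spin": 0.127, "claw": 30}, {"dx": 1.6, "dy": 2.1, "dz": 0.0, "spin": 0.126, "claw": 30}]
[0.6538 0.0319 0.2203] -7.974882331781537
```

View pics/w8.png

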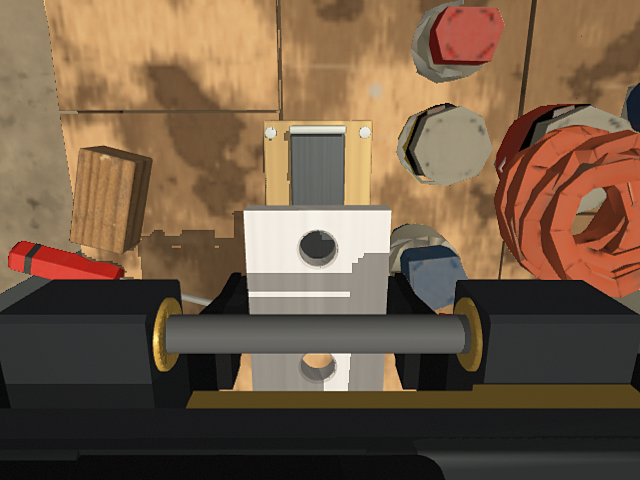

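View pics/t8.png

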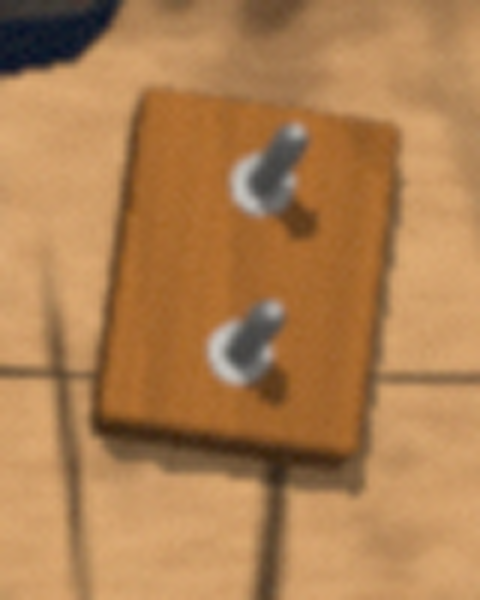

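View pics/s8.png

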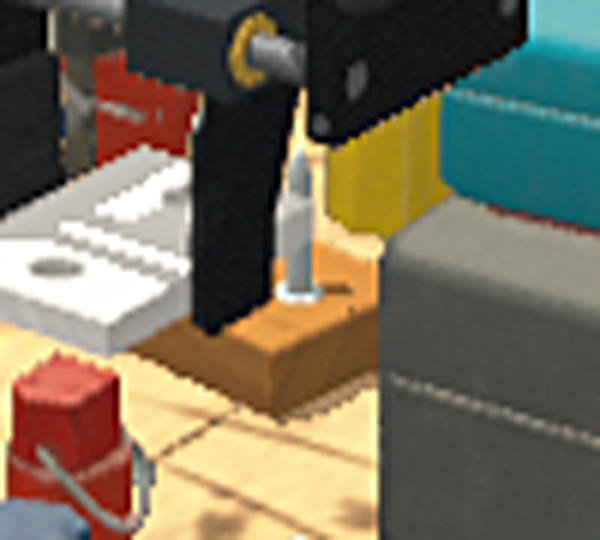

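Run:
```python
from plan import *
st=env.state()
h=atz('wrist',318,248,st['tcp_pos'][2]+.014)
m=R.from_rotvec(st['orientation']).as_matrix(); print('hole in tool',m.T@(h-st['tcp_pos']))
h2=atz('wrist',318,365,st['tcp_pos'][2]+.014);print('hole2',m.T@(h2-st['tcp_pos']))
tp=lambda u,v:(360+u/6,140+v/6)
a=[atz('top',*tp(296,130),.085),atz('top',*tp(274,305),.085)];b=[atz('top',*tp(263,186),.03),atz('top',*tp(240,352),.03)]
for q in(a,b): print(q,(q[0]+q[1])/2,np.degrees(np.arctan2(*(q[0]-q[1])[[1,0]])),np.linalg.norm(q[0]-q[1]))
plan([(.52,.22,.24,50),(.545,.045,.26,-7)],4.5,rnd=1,claw=30)
```

```text
hole in tool [ 0.0253  0.0008 -0.014 ]
hole2 [-0.0246  0.0008 -0.014 ]
[array([0.6789, 0.0276, 0.085 ]), array([0.6303, 0.0343, 0.085 ])] [0.6546 0.0309 0.085 ] -7.8103716742639575 0.049145640859906865
[array([0.6779, 0.0274, 0.03  ]), array([0.6289, 0.0346, 0.03  ])] [0.6534 0.031  0.03  ] -8.45192567168191 0.04947361965069492
[{"dx": -2.4, "dy": 1.3, "dz": -0.7, "spin": 0.139, "claw": 30}, {"dx": -2.2, "dy": 1.6, "dz": -0.7, "spin": 0.139, "claw": 30}, {"dx": -2.0, "dy": 1.9, "dz": -0.7, "spin": 0.139, "claw": 30}, {"dx": -1.7, "dy": 2.1, "dz": -0.7, "spin": 0.14, "claw": 30}, {"dx": -1.4, "dy": 2.3, "dz": -0.7, "spin": 0.139, "claw": 30}, {"dx": -1.5, "dy": 1.7, "dz": -0.2, "spin": 0.124, "claw": 30}, {"dx": -1.3, "dy": 1.8, "dz": -0.3, "spin": 0.124, "claw": 30}, {"dx": -1.0, "dy": 2.0, "dz": -0.2, "spin": 0.124, "claw": 30}, {"dx": -0.8, "dy": 2.1, "dz": -0.3, "spin": 0.125, "claw": 30}, {"dx": -0.5, "dy": 2.1, "dz": -0.2, "spin": 0.124, "claw": 30}]
[{"dx": -0.2, "dy": 2.2, "dz": -0.3, "spin": 0.125, "claw": 30}, {"dx": 0.0, "dy": 2.2, "dz": -0.2, "spin": 0.124, "claw": 30}, {"dx": 0.3, "dy": 2.2, "dz": -0.3, "spin": 0.125, "claw": 30}]
[0.5449 0.0446 0.2603] -7.0008540800591375
```

arm_command(
  commands=[
    {"dx":-2.4,"dy":1.3,"dz":-0.7,"spin":0.139,"claw":30},
    {"dx":-2.2,"dy":1.6,"dz":-0.7,"spin":0.139,"claw":30},
    {"dx":-2.0,"dy":1.9,"dz":-0.7,"spin":0.139,"claw":30},
    {"dx":-1.7,"dy":2.1,"dz":-0.7,"spin":0.14,"claw":30},
    {"dx":-1.4,"dy":2.3,"dz":-0.7,"spin":0.139,"claw":30},
    {"dx":-1.5,"dy":1.7,"dz":-0.2,"spin":0.124,"claw":30},
    {"dx":-1.3,"dy":1.8,"dz":-0.3,"spin":0.124,"claw":30},
    {"dx":-1.0,"dy":2.0,"dz":-0.2,"spin":0.124,"claw":30},
    {"dx":-0.8,"dy":2.1,"dz":-0.3,"spin":0.125,"claw":30},
    {"dx":-0.5,"dy":2.1,"dz":-0.2,"spin":0.124,"claw":30},
  ],
)

```text
time_s: 10.9
tcp_pos: [0.5346, 0.1086, 0.2496]
orientation: [3.118, 0.386, -0.004]
wrist_force: [0.0, 0.8, -1.4]
opening: 0.0535
```

arm_command(
  commands=[
    {"dx":-0.2,"dy":2.2,"dz":-0.3,"spin":0.125,"claw":30},
    {"dx":0.0,"dy":2.2,"dz":-0.2,"spin":0.124,"claw":30},
    {"dx":0.3,"dy":2.2,"dz":-0.3,"spin":0.125,"claw":30},
    {"dx":0,"dy":0,"dz":0,"spin":0,"claw":30},
    {"dx":0,"dy":0,"dz":0,"spin":0,"claw":30},
  ],
)

```text
time_s: 11.4
tcp_pos: [0.544, 0.0441, 0.2578]
orientation: [-3.136, 0.191, 0.004]
wrist_force: [-0.2, -0.7, -1.5]
opening: 0.0534
```

Run:
```python
from plan import *
st,im=shot('wrist','w9')
print(st['tcp_pos'],st['wrist_force'],st['opening'],np.degrees(yaw_of(st['orientation'])))
```

```text
[0.544  0.0441 0.2578] [-0.2483 -0.7337 -1.5186] 0.053396489734077186 -6.9701071538533155
```

View pics/w9.png

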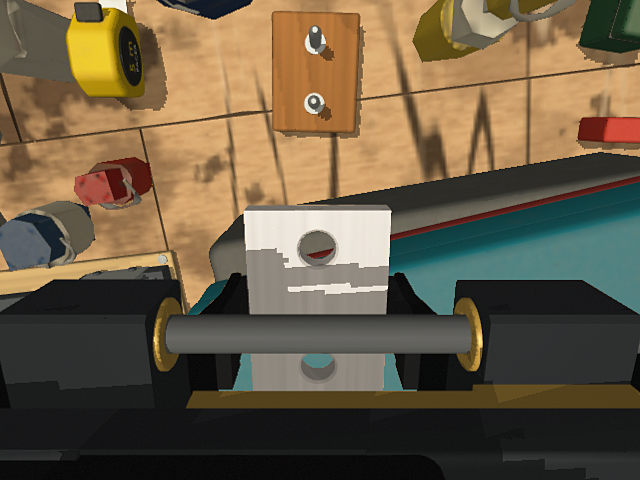

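Run:
```python
from plan import *
a=cv2.imread('pics/w9.png');cv2.imwrite('pics/w9z.png',cv2.resize(a[0:150,260:380],None,fx=4,fy=4,interpolation=2))
```

```text
(no output)
```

View pics/w9z.png

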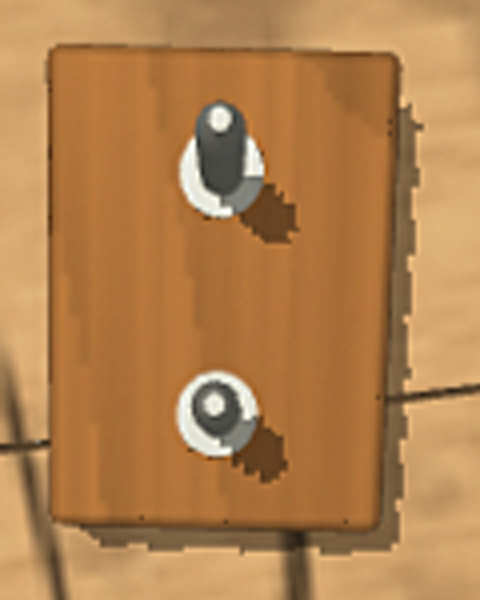

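Run:
```python
from plan import *
T=[(315,29.5),(313.75,100.75)];B=[(315.5,43.25),(314.25,103.5)]
a=[atz('wrist',*t,.086) for t in T];b=[atz('wrist',*t,.03) for t in B]
tp=lambda u,v:(360+u/6,140+v/6)
for q in(a,b): print(q,(q[0]+q[1])/2,np.degrees(np.arctan2(*(q[0]-q[1])[[1,0]])),np.linalg.norm(q[0]-q[1]))
for w,t in zip(T+B,[(296,130),(274,305),(263,186),(240,352)]): print(tri([ray('wrist',*w),ray('top',*tp(*t))]))
```

```text
[array([0.6795, 0.03  , 0.086 ]), array([0.63  , 0.0371, 0.086 ])] [0.6548 0.0335 0.086 ] -8.08069248115321 0.050063940554564146
[array([0.6792, 0.03  , 0.03  ]), array([0.6298, 0.0371, 0.03  ])] [0.6545 0.0335 0.03  ] -8.252567849433722 0.04990811036346763
(array([0.6772, 0.0297, 0.0942]), [np.float64(0.000939110449038501), np.float64(0.00093911044903857)])
(array([0.629 , 0.0364, 0.0932]), [np.float64(0.000934595512032189), np.float64(0.0009345955120322662)])
(array([0.6769, 0.0294, 0.0377]), [np.float64(0.001268993517429276), np.float64(0.001268993517429035)])
(array([0.6288, 0.0362, 0.0343]), [np.float64(0.0012068224381533), np.float64(0.0012068224381533458)])
```

Run:
```python
from plan import *
plan([(.6544,.0343,.20,-8.15),(.6544,.0343,.10,-8.15)],4,rnd=2,claw=30)
```

```text
[{"dx": 2.77, "dy": -0.07, "dz": 1.45, "spin": 0.006, "claw": 30}, {"dx": 2.77, "dy": -0.08, "dz": 1.45, "spin": 0.005, "claw": 30}, {"dx": 2.77, "dy": -0.1, "dz": 1.45, "spin": 0.006, "claw": 30}, {"dx": 2.77, "dy": -0.11, "dz": 1.45, "spin": 0.005, "claw": 30}, {"dx": 0.0, "dy": 0.0, "dz": 3.33, "spin": 0.0, "claw": 30}, {"dx": 0.0, "dy": 0.0, "dz": 3.33, "spin": 0.0, "claw": 30}, {"dx": 0.0, "dy": 0.0, "dz": 3.34, "spin": 0.0, "claw": 30}]
[0.6544 0.0343 0.1   ] -8.140638816942136
```

arm_command(
  commands=[
    {"dx":2.77,"dy":-0.07,"dz":1.45,"spin":0.006,"claw":30},
    {"dx":2.77,"dy":-0.08,"dz":1.45,"spin":0.005,"claw":30},
    {"dx":2.77,"dy":-0.1,"dz":1.45,"spin":0.006,"claw":30},
    {"dx":2.77,"dy":-0.11,"dz":1.45,"spin":0.005,"claw":30},
    {"dx":0.0,"dy":0.0,"dz":3.3,"spin":0.0,"claw":30},
    {"dx":0.0,"dy":0.0,"dz":3.3,"spin":0.0,"claw":30},
    {"dx":0.0,"dy":0.0,"dz":3.3,"spin":0.0,"claw":30},
    {"dx":0,"dy":0,"dz":0,"spin":0,"claw":30},
    {"dx":0,"dy":0,"dz":0,"spin":0,"claw":30},
    {"dx":0,"dy":0,"dz":0,"spin":0,"claw":30},
  ],
)

```text
time_s: 12.45
tcp_pos: [0.6561, 0.0342, 0.1043]
orientation: [-3.133, 0.225, -0.004]
wrist_force: [0.3, 0.5, -0.6]
opening: 0.0536
```

Run:
```python
from plan import *
st,im=shot('wrist','w10')
print(st['tcp_pos'],st['wrist_force'],st['opening'],np.degrees(yaw_of(st['orientation'])))
cv2.imwrite('pics/w10z.png',cv2.resize(im[190:400,220:420],None,fx=2.8,fy=2.8,interpolation=2))
shot('scene','s10',(280,150,400,260),5)
```

```text
[0.6561 0.0342 0.1043] [ 0.309   0.5258 -0.6009] 0.053642016191618964 -8.204741251202144
```

View pics/w10z.png

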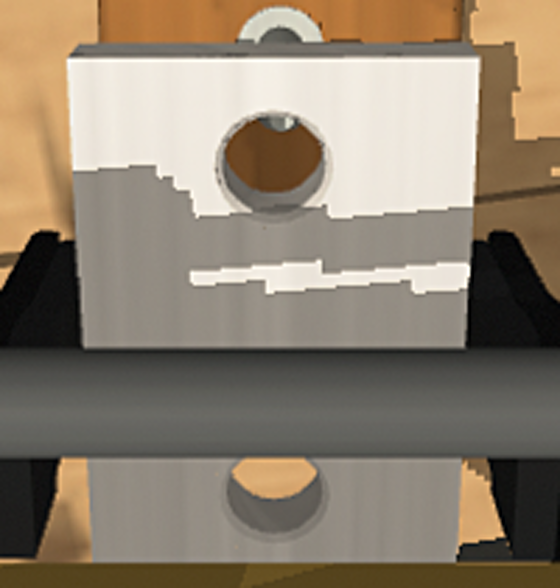

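View pics/s10.png

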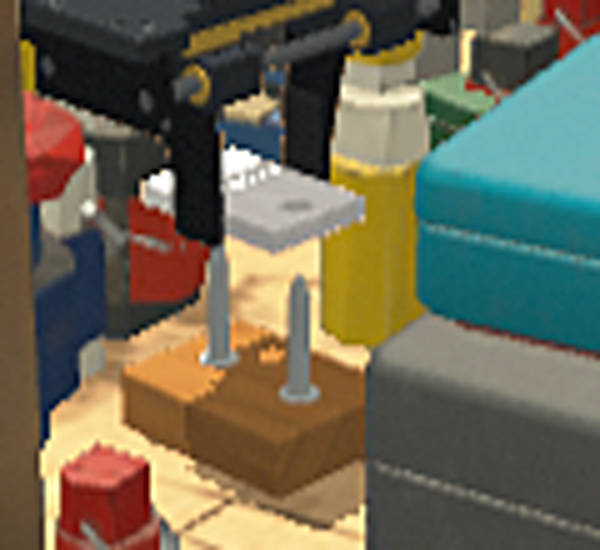

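Run:
```python
from plan import *
st=env.state();print(st['tcp_pos'],np.degrees(yaw_of(st['orientation'])))
z=st['tcp_pos'][2]
p=atz('wrist',321,233.6,.086); h=atz('wrist',317.3,248.7,z+.014)
print('pin',p,'hole',h)
m=R.from_rotvec(st['orientation']).as_matrix();print(m.T@(p-h))
```

```text
[0.6562 0.0339 0.1043] -8.236536717229905
pin [0.6787 0.0286 0.086 ] hole [0.6818 0.0298 0.1183]
[-0.003   0.0017  0.0323]
```

arm_command(
  commands=[
    {"dx":-0.2,"dy":0.08,"dz":0.3,"spin":0.0,"claw":30},
    {"dx":0,"dy":0,"dz":0.3,"spin":0,"claw":30},
    {"dx":0,"dy":0,"dz":0.2,"spin":0,"claw":30},
    {"dx":0,"dy":0,"dz":0,"spin":0,"claw":30},
    {"dx":0,"dy":0,"dz":0,"spin":0,"claw":30},
  ],
)

```text
time_s: 13.05
tcp_pos: [0.6529, 0.0329, 0.094]
orientation: [-3.133, 0.226, 0.0]
wrist_force: [-0.0, 0.2, -1.2]
opening: 0.0537
```

Run:
```python
from plan import *
st,im=shot('wrist','w11')
print(st['tcp_pos'],st['wrist_force'],st['opening'],np.degrees(yaw_of(st['orientation'])))
cv2.imwrite('pics/w11z.png',cv2.resize(im[190:400,220:420],None,fx=2.8,fy=2.8,interpolation=2))
```

```text
[0.6529 0.0329 0.094 ] [-0.0067  0.1576 -1.1836] 0.05365439119878843 -8.26285586559163
```

View pics/w11z.png

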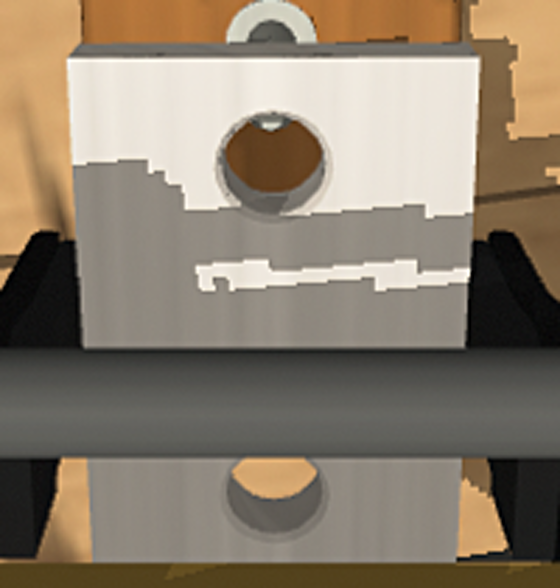

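Run:
```python
from plan import *
st=env.state();print(st['tcp_pos'],np.degrees(yaw_of(st['orientation'])))
z=st['tcp_pos'][2]
m=R.from_rotvec(st['orientation']).as_matrix()
for v in(232,233.6,235):
    p=atz('wrist',317.2,v,.086); h=atz('wrist',317.3,248.7,z+.014); print(p,m.T@(p-h))
print('proj predicted pin tip',proj('wrist',[.679,.0293,.086]), proj('wrist',[.679,.0293,.03]))
```

```text
[0.6529 0.0329 0.0941] -8.263574626593133
[0.6791 0.0289 0.086 ] [ 0.0005 -0.      0.0221]
[0.6784 0.029  0.086 ] [-0.0002 -0.      0.0221]
[0.6778 0.0291 0.086 ] [-0.0008 -0.      0.0221]
proj predicted pin tip (np.float64(316.26025344512647), np.float64(232.4293526479968)) (np.float64(316.5240253706863), np.float64(205.96689012642307))
```

arm_command(
  commands=[
    {"dx":0,"dy":0,"dz":0.5,"spin":0.0,"claw":30},
    {"dx":0,"dy":0,"dz":0.5,"spin":0,"claw":30},
    {"dx":0,"dy":0,"dz":0.5,"spin":0,"claw":30},
    {"dx":0,"dy":0,"dz":0.5,"spin":0,"claw":30},
    {"dx":0,"dy":0,"dz":0,"spin":0,"claw":30},
  ],
)

```text
time_s: 13.6
tcp_pos: [0.6523, 0.0329, 0.0729]
orientation: [3.133, -0.226, -0.003]
wrist_force: [-0.1, 0.1, -1.4]
opening: 0.0537
```

Run:
```python
from plan import *
st,im=shot('wrist','w12')
print(st['tcp_pos'],st['wrist_force'],st['opening'],np.degrees(yaw_of(st['orientation'])))
cv2.imwrite('pics/w12z.png',cv2.resize(im[190:400,220:420],None,fx=2.8,fy=2.8,interpolation=2))
shot('scene','s12',(280,150,400,260),5)
```

```text
[0.6523 0.0329 0.0729] [-0.0742  0.0869 -1.3523] 0.053721004363711765 -8.259398799871105
```

View pics/w12z.png

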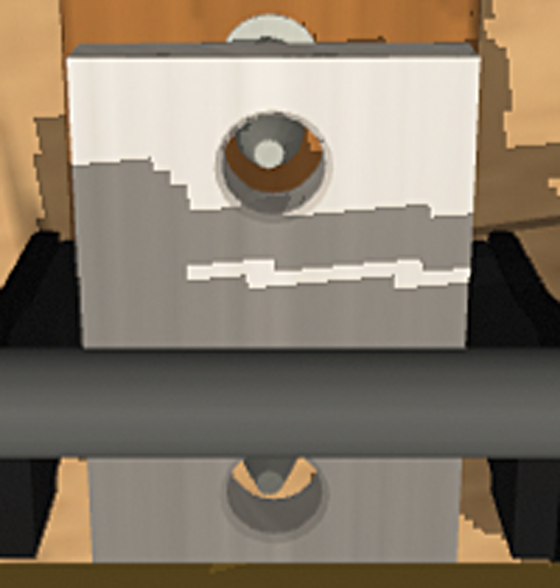

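View pics/s12.png

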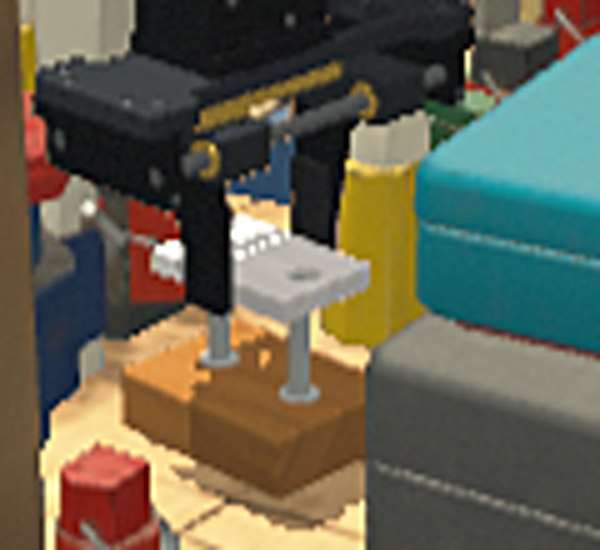

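arm_command(
  commands=[
    {"dx":0.13,"dy":-0.05,"dz":0.5,"spin":0.0,"claw":30},
    {"dx":0,"dy":0,"dz":0.7,"spin":0,"claw":30},
    {"dx":0,"dy":0,"dz":0.7,"spin":0,"claw":30},
    {"dx":0,"dy":0,"dz":0.7,"spin":0,"claw":30},
    {"dx":0,"dy":0,"dz":0.6,"spin":0,"claw":30},
    {"dx":0,"dy":0,"dz":0.3,"spin":0,"claw":30},
    {"dx":0,"dy":0,"dz":0,"spin":0,"claw":30},
  ],
)

```text
time_s: 14.4
tcp_pos: [0.6539, 0.0332, 0.0384]
orientation: [3.133, -0.226, -0.001]
wrist_force: [0.4, -0.6, -1.8]
opening: 0.0535
```

arm_command(
  commands=[
    {"dx":0,"dy":0,"dz":0,"spin":0,"claw":80},
    {"dx":0,"dy":0,"dz":0,"spin":0,"claw":80},
    {"dx":0,"dy":0,"dz":0,"spin":0,"claw":80},
    {"dx":0,"dy":0,"dz":0,"spin":0,"claw":80},
  ],
)

```text
time_s: 14.8
tcp_pos: [0.6545, 0.0332, 0.0394]
orientation: [-3.133, 0.226, -0.001]
wrist_force: [0.5, -0.2, 0.8]
opening: 0.0687
```

Run:
```python
from plan import *
st,im=shot('wrist','w13')
print(st['tcp_pos'],st['wrist_force'],st['opening'],np.degrees(yaw_of(st['orientation'])))
shot('scene','s13',(280,150,400,260),5)
```

```text
[0.6545 0.0332 0.0394] [ 0.4944 -0.231   0.7743] 0.06865319372383942 -8.265108700057018
```

View pics/w13.png

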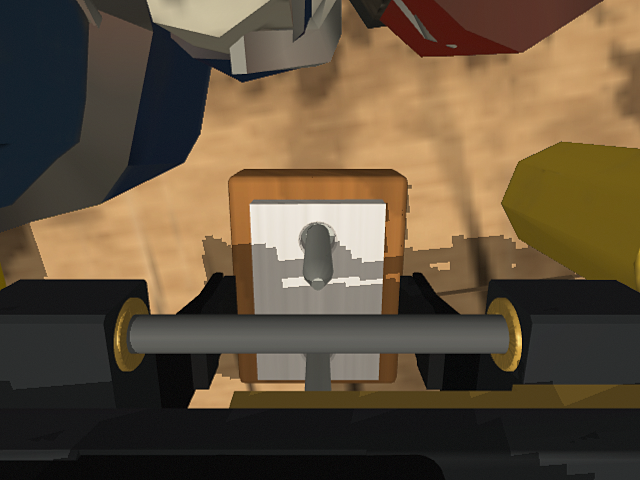

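View pics/s13.png

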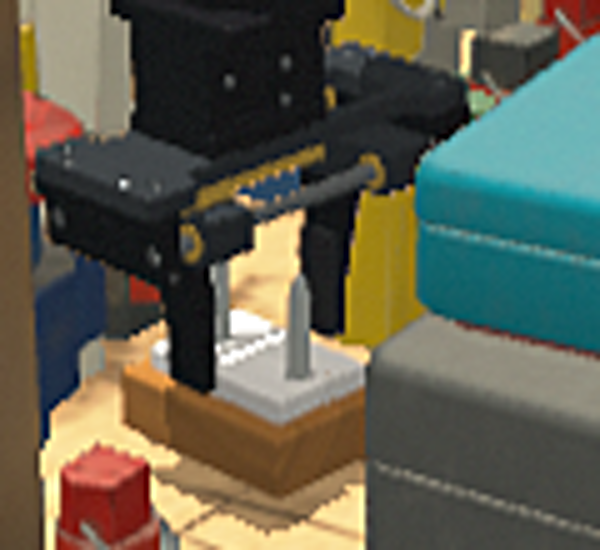

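Run:
```python
from plan import *
plan([(.6545,.0332,.24,None,4.8),(.56,.16,.25,40),(.4585,.188,.24,90)],4.8,rnd=1,claw=0)
```

```text
[{"dx": 0.0, "dy": -0.0, "dz": -4.0, "spin": -0.0, "claw": 0}, {"dx": 0.0, "dy": -0.0, "dz": -4.0, "spin": -0.0, "claw": 0}, {"dx": 0.0, "dy": -0.0, "dz": -4.0, "spin": -0.0, "claw": 0}, {"dx": 0.0, "dy": -0.0, "dz": -4.0, "spin": -0.0, "claw": 0}, {"dx": 0.0, "dy": -0.0, "dz": -4.1, "spin": -0.0, "claw": 0}, {"dx": -1.6, "dy": -1.6, "dz": -0.1, "spin": -0.12, "claw": 0}, {"dx": -1.4, "dy": -1.8, "dz": -0.1, "spin": -0.12, "claw": 0}, {"dx": -1.2, "dy": -1.9, "dz": -0.2, "spin": -0.12, "claw": 0}, {"dx": -0.9, "dy": -2.1, "dz": -0.1, "spin": -0.121, "claw": 0}, {"dx": -0.7, "dy": -2.1, "dz": -0.2, "spin": -0.12, "claw": 0}]
[{"dx": -0.4, "dy": -2.2, "dz": -0.1, "spin": -0.121, "claw": 0}, {"dx": -0.1, "dy": -2.3, "dz": -0.2, "spin": -0.12, "claw": 0}, {"dx": -0.9, "dy": -1.2, "dz": 0.1, "spin": -0.125, "claw": 0}, {"dx": -0.7, "dy": -1.3, "dz": 0.2, "spin": -0.125, "claw": 0}, {"dx": -0.5, "dy": -1.4, "dz": 0.1, "spin": -0.125, "claw": 0}, {"dx": -0.3, "dy": -1.5, "dz": 0.2, "spin": -0.125, "claw": 0}, {"dx": -0.2, "dy": -1.5, "dz": 0.1, "spin": -0.124, "claw": 0}, {"dx": 0.0, "dy": -1.5, "dz": 0.2, "spin": -0.125, "claw": 0}, {"dx": 0.3, "dy": -1.5, "dz": 0.1, "spin": -0.124, "claw": 0}]
[0.4584 0.1881 0.2402] 89.99611818048581
```

arm_command(
  commands=[
    {"dx":0.0,"dy":0,"dz":-2.0,"spin":0,"claw":80},
    {"dx":0.0,"dy":0,"dz":-4.0,"spin":0,"claw":80},
    {"dx":0.0,"dy":0,"dz":-4.5,"spin":0,"claw":80},
    {"dx":0.0,"dy":0,"dz":-4.8,"spin":0,"claw":0},
    {"dx":0.0,"dy":0,"dz":-4.8,"spin":0,"claw":0},
    {"dx":-1.6,"dy":-1.6,"dz":-0.1,"spin":-0.12,"claw":0},
    {"dx":-1.4,"dy":-1.8,"dz":-0.1,"spin":-0.12,"claw":0},
    {"dx":-1.2,"dy":-1.9,"dz":-0.2,"spin":-0.12,"claw":0},
    {"dx":-0.9,"dy":-2.1,"dz":-0.1,"spin":-0.121,"claw":0},
    {"dx":-0.7,"dy":-2.1,"dz":-0.2,"spin":-0.12,"claw":0},
  ],
)

```text
time_s: 15.9
tcp_pos: [0.5858, 0.1244, 0.2471]
orientation: [3.058, 0.719, 0.0]
wrist_force: [-0.7, 0.0, 0.2]
opening: 0.0214
```

arm_command(
  commands=[
    {"dx":-0.4,"dy":-2.2,"dz":-0.1,"spin":-0.121,"claw":0},
    {"dx":-0.1,"dy":-2.3,"dz":-0.2,"spin":-0.12,"claw":0},
    {"dx":-0.9,"dy":-1.2,"dz":0.1,"spin":-0.125,"claw":0},
    {"dx":-0.7,"dy":-1.3,"dz":0.2,"spin":-0.125,"claw":0},
    {"dx":-0.5,"dy":-1.4,"dz":0.1,"spin":-0.125,"claw":0},
    {"dx":-0.3,"dy":-1.5,"dz":0.2,"spin":-0.125,"claw":0},
    {"dx":-0.2,"dy":-1.5,"dz":0.1,"spin":-0.124,"claw":0},
    {"dx":0.0,"dy":-1.5,"dz":0.2,"spin":-0.125,"claw":0},
    {"dx":0.3,"dy":-1.5,"dz":0.1,"spin":-0.124,"claw":0},
    {"dx":0,"dy":0,"dz":0,"spin":0,"claw":0},
  ],
)

```text
time_s: 16.9
tcp_pos: [0.4569, 0.189, 0.2404]
orientation: [2.216, 2.226, -0.0]
wrist_force: [-0.2, 0.4, -0.3]
opening: 0.0001
```

Run:
```python
from plan import *
st,im=shot('wrist','w14')
print(st['tcp_pos'],st['wrist_force'],st['opening'],np.degrees(yaw_of(st['orientation'])))
shot('scene','s14',(270,180,470,380),3)
shot('top','t14',(170,140,440,340),2.9)
```

```text
[0.4569 0.189  0.2404] [-0.1838  0.4382 -0.2505] 0.00011039528697580732 90.24874871069508
```

View pics/w14.png

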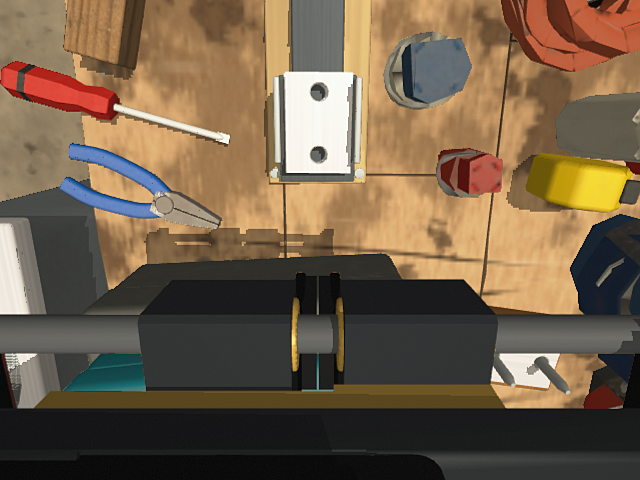

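View pics/s14.png

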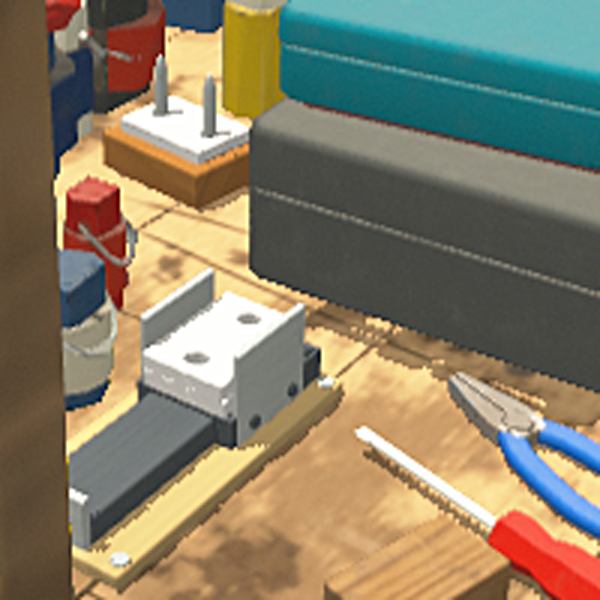

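View pics/t14.png

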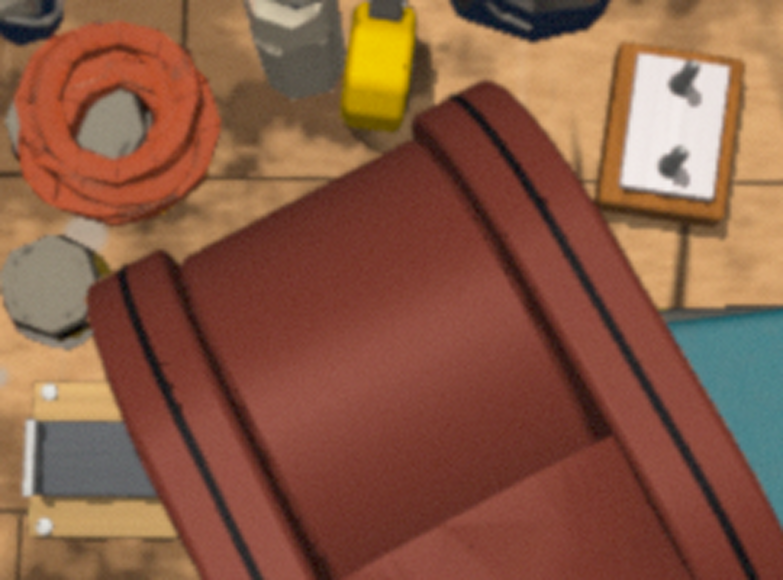

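arm_command(
  commands=[
    {"dx":0,"dy":0.1,"dz":4.5,"spin":0,"claw":0},
    {"dx":0,"dy":0,"dz":4.5,"spin":0,"claw":0},
    {"dx":0,"dy":0,"dz":4.5,"spin":0,"claw":0},
    {"dx":0,"dy":0,"dz":3.5,"spin":0,"claw":0},
    {"dx":0,"dy":0,"dz":2.0,"spin":0,"claw":0},
    {"dx":0,"dy":0,"dz":0.5,"spin":0,"claw":0},
    {"dx":0,"dy":0,"dz":0,"spin":0,"claw":0},
    {"dx":0,"dy":0,"dz":0,"spin":0,"claw":0},
    {"dx":0,"dy":0,"dz":0,"spin":0,"claw":0},
  ],
)

```text
time_s: 17.95
tcp_pos: [0.4604, 0.1884, 0.0464]
orientation: [2.221, 2.22, 0.003]
wrist_force: [0.9, 0.5, 0.7]
opening: 0.0004
```

Run:
```python
from plan import *
st,im=shot('wrist','w15')
print(st['tcp_pos'],st['wrist_force'],st['opening'],np.degrees(yaw_of(st['orientation'])))
```

```text
[0.4604 0.1884 0.0464] [0.9201 0.538  0.6751] 0.000405349536535083 89.95680732169757
```

View pics/w15.png

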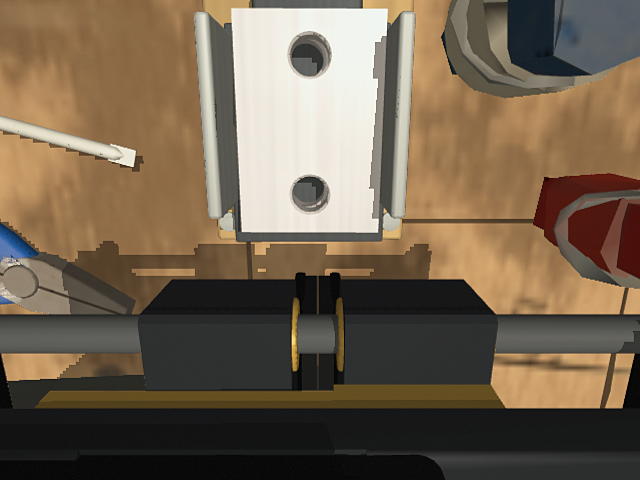

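arm_command(
  commands=[
    {"dx":0.5,"dy":-0.25,"dz":0.2,"spin":0,"claw":0},
    {"dx":0.6,"dy":0,"dz":0,"spin":0,"claw":0},
    {"dx":0.6,"dy":0,"dz":0,"spin":0,"claw":0},
    {"dx":0.6,"dy":0,"dz":0,"spin":0,"claw":0},
    {"dx":0.6,"dy":0,"dz":0,"spin":0,"claw":0},
    {"dx":0.6,"dy":0,"dz":0,"spin":0,"claw":0},
  ],
)

```text
time_s: 18.6
tcp_pos: [0.4569, 0.2237, 0.0431]
orientation: [-2.221, -2.221, 0.0]
wrist_force: [0.2, -0.4, 0.8]
opening: 0.0
```

Run:
```python
from plan import *
st,im=shot('scene','s16',(270,180,470,380),3)
print(st['tcp_pos'],st['wrist_force'],st['opening'],np.degrees(yaw_of(st['orientation'])))
```

```text
[0.4569 0.2237 0.0431] [ 0.1832 -0.3573  0.8425] 1.1306021426009231e-05 90.00054993458551
```

View pics/s16.png

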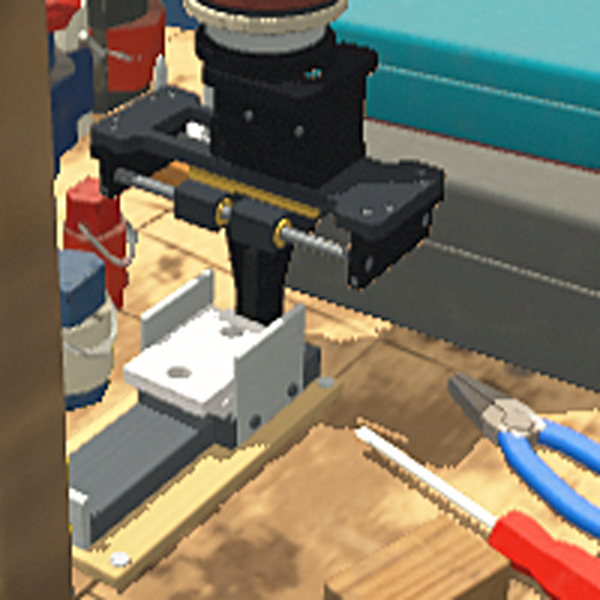

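Sliding alone. Raise 1 mm and continue.

arm_command(
  commands=[
    {"dx":0.6,"dy":0,"dz":-0.1,"spin":0,"claw":0},
    {"dx":0.8,"dy":0,"dz":0,"spin":0,"claw":0},
    {"dx":0.8,"dy":0,"dz":0,"spin":0,"claw":0},
    {"dx":0.8,"dy":0,"dz":0,"spin":0,"claw":0},
    {"dx":0.8,"dy":0,"dz":0,"spin":0,"claw":0},
    {"dx":0.8,"dy":0,"dz":0,"spin":0,"claw":0},
    {"dx":0.8,"dy":0,"dz":0,"spin":0,"claw":0},
    {"dx":0.8,"dy":0,"dz":0,"spin":0,"claw":0},
    {"dx":0.8,"dy":0,"dz":0,"spin":0,"claw":0},
    {"dx":0.9,"dy":0,"dz":0,"spin":0,"claw":0},
  ],
)

```text
time_s: 19.65
tcp_pos: [0.4569, 0.3029, 0.0441]
orientation: [-2.222, -2.221, -0.0]
wrist_force: [-0.4, 0.0, -0.7]
opening: 0.0001
```

arm_command(
  commands=[
    {"dx":0,"dy":0,"dz":0,"spin":0,"claw":0},
    {"dx":0,"dy":0,"dz":0,"spin":0,"claw":0},
    {"dx":-0.3,"dy":0,"dz":-3,"spin":0,"claw":0},
    {"dx":0,"dy":0,"dz":-4,"spin":0,"claw":0},
    {"dx":0,"dy":0,"dz":-4,"spin":0,"claw":100},
    {"dx":0,"dy":0,"dz":-4,"spin":0,"claw":100},
    {"dx":0,"dy":0,"dz":0,"spin":0,"claw":100},
    {"dx":0,"dy":0,"dz":0,"spin":0,"claw":100},
  ],
)

```text
time_s: 20.45
tcp_pos: [0.4574, 0.2988, 0.1947]
orientation: [2.222, 2.22, 0.002]
wrist_force: [-0.5, 0.3, -1.3]
opening: 0.0243
```

Run:
```python
from plan import *
st,im=shot('wrist','w17')
print(st['tcp_pos'],st['wrist_force'])
shot('scene','s17',(270,180,470,380),3)
```

```text
[0.4574 0.2988 0.1947] [-0.4805  0.3126 -1.3227]
```

View pics/w17.png

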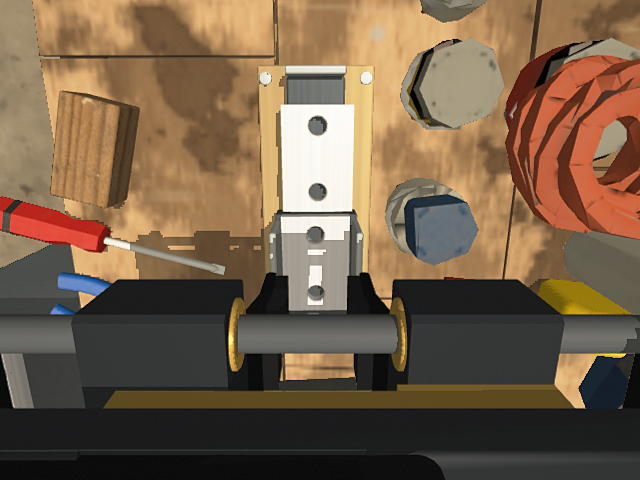

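View pics/s17.png

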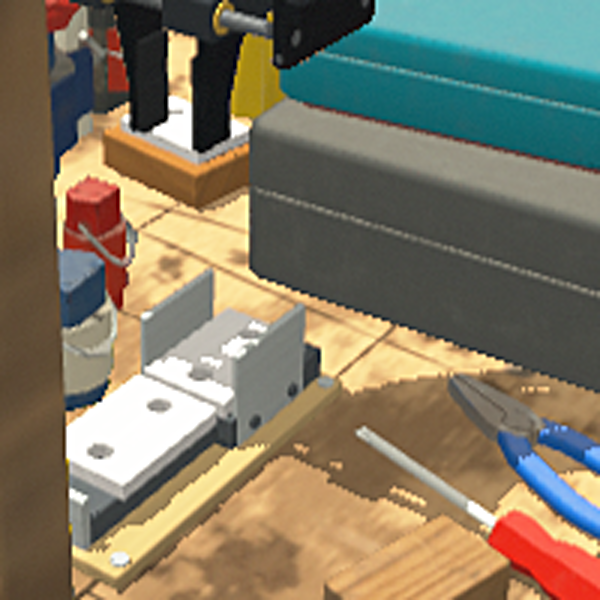

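Plate flat on the rail again (holes at (317,126),(317,191)).

Run:
```python
from plan import *
for w in [(317,125.5),(317.5,191)]: print(atz('wrist',*w,.038))
for w in [(316,234),(316,292)]: print('pile',atz('wrist',*w,.04))
```

```text
[0.4565 0.3657 0.038 ]
[0.4568 0.3167 0.038 ]
pile [0.4556 0.2828 0.04  ]
pile [0.4555 0.2333 0.04  ]
```

arm_command(
  commands=[
    {"dx":2.1,"dy":-0.05,"dz":2,"spin":0,"claw":100},
    {"dx":2.1,"dy":0,"dz":3,"spin":0,"claw":100},
    {"dx":0,"dy":0,"dz":4,"spin":0,"claw":100},
    {"dx":0,"dy":0,"dz":4,"spin":0,"claw":100},
    {"dx":0,"dy":0,"dz":2,"spin":0,"claw":100},
    {"dx":0,"dy":0,"dz":1.5,"spin":0,"claw":100},
    {"dx":0,"dy":0,"dz":0.3,"spin":0,"claw":100},
    {"dx":0,"dy":0,"dz":0,"spin":0,"claw":100},
  ],
)

```text
time_s: 21.35
tcp_pos: [0.4562, 0.3412, 0.0259]
orientation: [-2.221, -2.221, 0.001]
wrist_force: [-0.2, 0.8, 1.6]
opening: 0.0858
```

arm_command(
  commands=[
    {"dx":0,"dy":0,"dz":0,"spin":0,"claw":40},
    {"dx":0,"dy":0,"dz":0,"spin":0,"claw":40},
    {"dx":0,"dy":0,"dz":0,"spin":0,"claw":40},
    {"dx":0,"dy":0,"dz":0,"spin":0,"claw":30},
    {"dx":0,"dy":0,"dz":0,"spin":0,"claw":30},
  ],
)

```text
time_s: 21.85
tcp_pos: [0.4565, 0.3412, 0.0264]
orientation: [2.221, 2.221, 0.001]
wrist_force: [1.2, -0.7, 0.1]
opening: 0.055
```

arm_command(
  commands=[
    {"dx":0,"dy":0,"dz":0.1,"spin":0,"claw":30},
    {"dx":0,"dy":0,"dz":0,"spin":0,"claw":30},
    {"dx":0,"dy":0,"dz":-1,"spin":0,"claw":30},
    {"dx":0,"dy":0,"dz":-2,"spin":0,"claw":30},
    {"dx":0,"dy":0,"dz":-3,"spin":0,"claw":30},
    {"dx":0,"dy":0,"dz":-4,"spin":0,"claw":30},
    {"dx":0,"dy":0,"dz":-4,"spin":0,"claw":30},
    {"dx":0,"dy":0,"dz":-4,"spin":0,"claw":30},
    {"dx":0,"dy":0,"dz":0,"spin":0,"claw":30},
  ],
)

```text
time_s: 22.75
tcp_pos: [0.4581, 0.3434, 0.2111]
orientation: [2.22, 2.221, 0.013]
wrist_force: [-0.4, 1.0, -1.9]
opening: 0.0536
```

Run:
```python
from plan import *
st,im=shot('wrist','w18')
print(st['tcp_pos'],st['wrist_force'],st['opening'])
shot('top','t18',(360,140,440,240),6)
plan([(.52,.22,.24,50),(.545,.045,.26,-8.2)],4.8,rnd=1,claw=30)
```

```text
[0.4581 0.3434 0.2111] [-0.4318  1.0307 -1.8799] 0.053632303530838046
[{"dx": -2.4, "dy": 1.3, "dz": -0.7, "spin": 0.14, "claw": 30}, {"dx": -2.2, "dy": 1.6, "dz": -0.7, "spin": 0.14, "claw": 30}, {"dx": -2.0, "dy": 1.9, "dz": -0.7, "spin": 0.139, "claw": 30}, {"dx": -1.7, "dy": 2.1, "dz": -0.7, "spin": 0.14, "claw": 30}, {"dx": -1.4, "dy": 2.4, "dz": -0.6, "spin": 0.139, "claw": 30}, {"dx": -1.5, "dy": 1.6, "dz": -0.3, "spin": 0.127, "claw": 30}, {"dx": -1.3, "dy": 1.8, "dz": -0.2, "spin": 0.127, "claw": 30}, {"dx": -1.0, "dy": 2.0, "dz": -0.3, "spin": 0.127, "claw": 30}, {"dx": -0.8, "dy": 2.1, "dz": -0.2, "spin": 0.127, "claw": 30}, {"dx": -0.5, "dy": 2.1, "dz": -0.3, "spin": 0.127, "claw": 30}]
[{"dx": -0.2, "dy": 2.2, "dz": -0.2, "spin": 0.127, "claw": 30}, {"dx": 0.1, "dy": 2.2, "dz": -0.3, "spin": 0.127, "claw": 30}, {"dx": 0.4, "dy": 2.2, "dz": -0.2, "spin": 0.127, "claw": 30}]
[0.545 0.045 0.26 ] -8.207904416652605
```

View pics/w18.png

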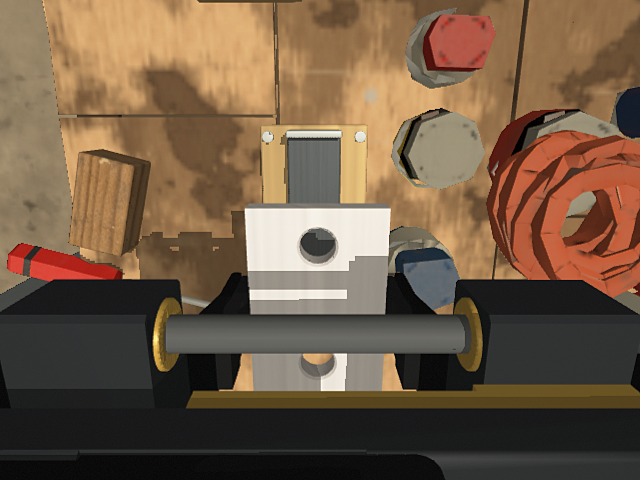

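View pics/t18.png

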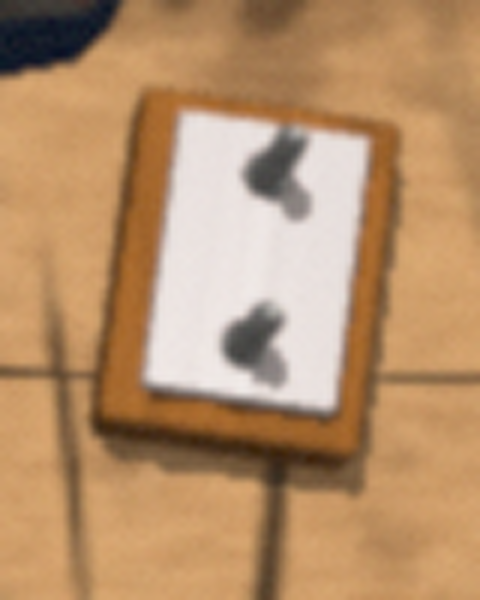

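arm_command(
  commands=[
    {"dx":-2.4,"dy":1.3,"dz":-0.7,"spin":0.14,"claw":30},
    {"dx":-2.2,"dy":1.6,"dz":-0.7,"spin":0.14,"claw":30},
    {"dx":-2.0,"dy":1.9,"dz":-0.7,"spin":0.139,"claw":30},
    {"dx":-1.7,"dy":2.1,"dz":-0.7,"spin":0.14,"claw":30},
    {"dx":-1.4,"dy":2.4,"dz":-0.6,"spin":0.139,"claw":30},
    {"dx":-1.5,"dy":1.6,"dz":-0.3,"spin":0.127,"claw":30},
    {"dx":-1.3,"dy":1.8,"dz":-0.2,"spin":0.127,"claw":30},
    {"dx":-1.0,"dy":2.0,"dz":-0.3,"spin":0.127,"claw":30},
    {"dx":-0.8,"dy":2.1,"dz":-0.2,"spin":0.127,"claw":30},
    {"dx":-0.5,"dy":2.1,"dz":-0.3,"spin":0.127,"claw":30},
  ],
)

```text
time_s: 23.85
tcp_pos: [0.5336, 0.109, 0.2502]
orientation: [3.12, 0.364, -0.005]
wrist_force: [-0.3, 0.5, -0.6]
opening: 0.0539
```

arm_command(
  commands=[
    {"dx":-0.2,"dy":2.2,"dz":-0.2,"spin":0.127,"claw":30},
    {"dx":0.1,"dy":2.2,"dz":-0.3,"spin":0.127,"claw":30},
    {"dx":0.4,"dy":2.2,"dz":-0.2,"spin":0.127,"claw":30},
    {"dx":0,"dy":0,"dz":0,"spin":0,"claw":30},
    {"dx":0,"dy":0,"dz":0,"spin":0,"claw":30},
    {"dx":0,"dy":0,"dz":0,"spin":0,"claw":30},
  ],
)

```text
time_s: 24.45
tcp_pos: [0.5442, 0.0458, 0.2581]
orientation: [-3.134, 0.22, 0.003]
wrist_force: [0.3, 0.3, -1.3]
opening: 0.0536
```

Run:
```python
from plan import *
st,im=shot('wrist','w19')
print(st['tcp_pos'],st['wrist_force'],st['opening'],np.degrees(yaw_of(st['orientation'])))
cv2.imwrite('pics/w19z.png',cv2.resize(im[0:280,220:420],None,fx=2.1,fy=2.1,interpolation=2))
```

```text
[0.5442 0.0458 0.2581] [ 0.2764  0.2671 -1.3224] 0.0536033662260518 -8.049137434281407
```

View pics/w19z.png

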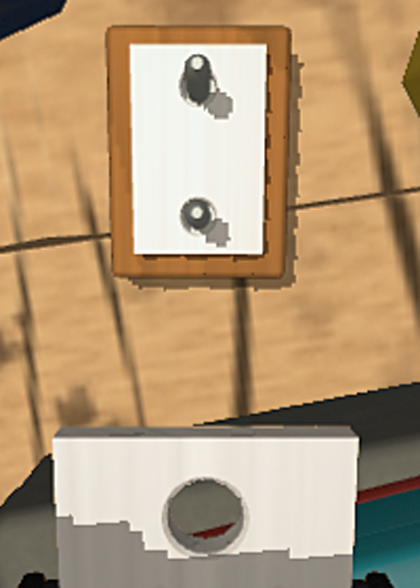

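Run:
```python
from plan import *
st=env.state();m=R.from_rotvec(st['orientation']).as_matrix()
a=[atz('wrist',313.8,30,.086),atz('wrist',313.8,101.4,.086)]
c=(a[0]+a[1])/2; yw=np.degrees(np.arctan2(*(a[0]-a[1])[[1,0]]));print(a,c,yw,np.linalg.norm(a[0]-a[1]))
o=m.T@(atz('wrist',317.2,246.2,st['tcp_pos'][2]+.0125)-st['tcp_pos']);print(o)
yr=np.radians(yw);ex=np.array([np.cos(yr),np.sin(yr)]);ey=np.array([np.sin(yr),-np.cos(yr)])
t=c[:2]-ex*(o[0]-.025)-ey*o[1];print('target',t)
plan([(t[0],t[1],.20,yw),(t[0],t[1],.092,yw)],4,rnd=2,claw=30)
```

```text
[array([0.6794, 0.0291, 0.086 ]), array([0.6297, 0.0362, 0.086 ])] [0.6546 0.0326 0.086 ] -8.191582912645423 0.050264786764564945
[ 0.0265  0.0003 -0.0125]
target [0.6531 0.0331]
[{"dx": 2.74, "dy": -0.07, "dz": 1.46, "spin": 0.001, "claw": 30}, {"dx": 2.74, "dy": -0.07, "dz": 1.46, "spin": 0.001, "claw": 30}, {"dx": 2.74, "dy": -0.07, "dz": 1.46, "spin": 0.0, "claw": 30}, {"dx": 2.73, "dy": -0.07, "dz": 1.46, "spin": 0.001, "claw": 30}, {"dx": 0.0, "dy": 0.0, "dz": 3.6, "spin": -0.0, "claw": 30}, {"dx": 0.0, "dy": 0.0, "dz": 3.6, "spin": -0.0, "claw": 30}, {"dx": 0.0, "dy": 0.0, "dz": 3.6, "spin": -0.0, "claw": 30}]
[0.6531 0.0332 0.092 ] -8.219343956329965
```

arm_command(
  commands=[
    {"dx":2.74,"dy":-0.07,"dz":1.46,"spin":0.001,"claw":30},
    {"dx":2.74,"dy":-0.07,"dz":1.46,"spin":0.001,"claw":30},
    {"dx":2.74,"dy":-0.07,"dz":1.46,"spin":0.0,"claw":30},
    {"dx":2.73,"dy":-0.07,"dz":1.46,"spin":0,"claw":30},
    {"dx":0.0,"dy":0.0,"dz":3.6,"spin":0,"claw":30},
    {"dx":0.0,"dy":0.0,"dz":3.6,"spin":0,"claw":30},
    {"dx":0.0,"dy":0.0,"dz":3.2,"spin":0,"claw":30},
    {"dx":0,"dy":0,"dz":0,"spin":0,"claw":30},
    {"dx":0,"dy":0,"dz":0,"spin":0,"claw":30},
    {"dx":0,"dy":0,"dz":0,"spin":0,"claw":30},
  ],
)

```text
time_s: 25.5
tcp_pos: [0.6548, 0.0324, 0.099]
orientation: [-3.133, 0.227, -0.005]
wrist_force: [0.3, -0.1, -0.9]
opening: 0.0537
```

Run:
```python
from plan import *
st,im=shot('wrist','w20')
print(st['tcp_pos'],st['wrist_force'],st['opening'],np.degrees(yaw_of(st['orientation'])))
cv2.imwrite('pics/w20z.png',cv2.resize(im[190:400,220:420],None,fx=2.8,fy=2.8,interpolation=2))
```

```text
[0.6548 0.0324 0.099 ] [ 0.3491 -0.1449 -0.8878] 0.05366063547721219 -8.282814444633056
```

View pics/w20z.png

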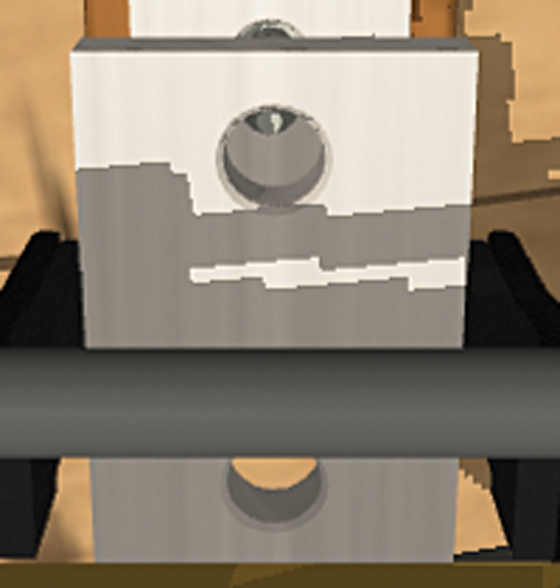

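```bash
cat >> plan.py <<'E'
def rel(tip,hole,dzp):
    st=env.state();z=st['tcp_pos'][2];m=R.from_rotvec(st['orientation']).as_matrix()
    p=atz('wrist',*tip,.086); h=atz('wrist',*hole,z+dzp); print('move cm (tool)',100*(m.T@(p-h))[:2],'pin',p)
E
python3 - <<'E'
from plan import *
print(env.state()['tcp_pos'])
rel((317.4,233.5),(317.4,246),.0125)
E
```

```text
[0.6549 0.0322 0.0992]
move cm (tool) [-0.2169  0.0002] pin [0.6791 0.0283 0.086 ]
```

arm_command(
  commands=[
    {"dx":-0.17,"dy":0,"dz":0.4,"spin":0.0,"claw":30},
    {"dx":0,"dy":0,"dz":0.4,"spin":0,"claw":30},
    {"dx":0,"dy":0,"dz":0.4,"spin":0,"claw":30},
    {"dx":0,"dy":0,"dz":0,"spin":0,"claw":30},
    {"dx":0,"dy":0,"dz":0,"spin":0,"claw":30},
  ],
)

```text
time_s: 26.05
tcp_pos: [0.6517, 0.0319, 0.0845]
orientation: [-3.133, 0.228, 0.001]
wrist_force: [0.7, 0.1, -0.5]
opening: 0.0536
```

Run:
```python
from plan import *
st,im=shot('wrist','w21')
print(st['tcp_pos'],st['wrist_force'],st['opening'],np.degrees(yaw_of(st['orientation'])))
cv2.imwrite('pics/w21z.png',cv2.resize(im[190:400,220:420],None,fx=2.8,fy=2.8,interpolation=2))
```

```text
[0.6517 0.0319 0.0845] [ 0.6555  0.0749 -0.5183] 0.05361685444202731 -8.32143494867369
```

View pics/w21z.png

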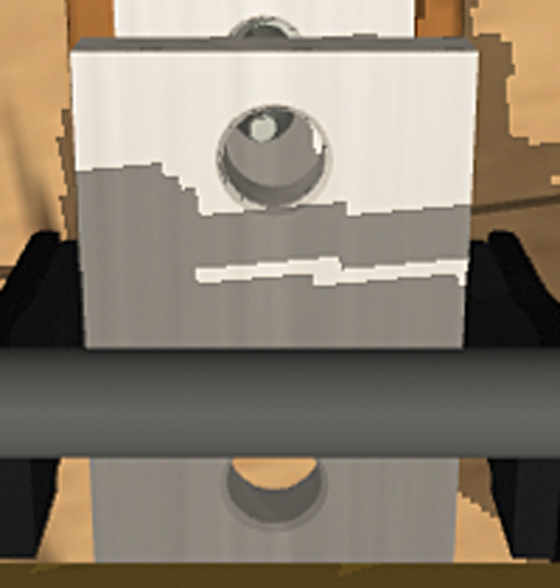

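Run:
```python
from plan import *
rel((220+264/2.8,190+128/2.8),(317.4,246),.0125)
```

```text
move cm (tool) [ 0.0907 -0.1258] pin [0.6792 0.0289 0.086 ]
```

arm_command(
  commands=[
    {"dx":0.1,"dy":-0.11,"dz":0,"spin":0.0,"claw":30},
    {"dx":0,"dy":0,"dz":0.5,"spin":0,"claw":30},
    {"dx":0,"dy":0,"dz":0.5,"spin":0,"claw":30},
    {"dx":0,"dy":0,"dz":0.4,"spin":0,"claw":30},
    {"dx":0,"dy":0,"dz":0,"spin":0,"claw":30},
    {"dx":0,"dy":0,"dz":0,"spin":0,"claw":30},
  ],
)

```text
time_s: 26.7
tcp_pos: [0.6529, 0.0329, 0.0704]
orientation: [-3.133, 0.228, 0.001]
wrist_force: [0.6, -0.5, -1.8]
opening: 0.0533
```

Run:
```python
from plan import *
st,im=shot('wrist','w22')
print(st['tcp_pos'],st['wrist_force'],st['opening'],np.degrees(yaw_of(st['orientation'])))
cv2.imwrite('pics/w22z.png',cv2.resize(im[190:400,220:420],None,fx=2.8,fy=2.8,interpolation=2))
```

```text
[0.6529 0.0329 0.0704] [ 0.5767 -0.4591 -1.7889] 0.053254366197174656 -8.319103757726493
```

View pics/w22z.png

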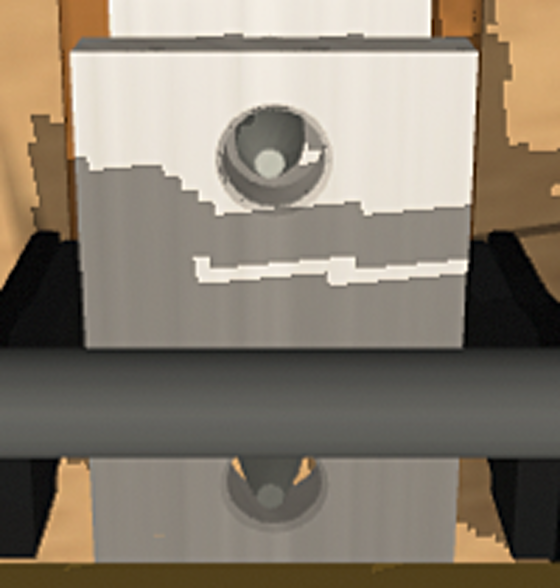

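arm_command(
  commands=[
    {"dx":0,"dy":-0.04,"dz":0.6,"spin":0.0,"claw":30},
    {"dx":0,"dy":0,"dz":0.7,"spin":0,"claw":30},
    {"dx":0,"dy":0,"dz":0.7,"spin":0,"claw":30},
    {"dx":0,"dy":0,"dz":0.5,"spin":0,"claw":30},
    {"dx":0,"dy":0,"dz":0.2,"spin":0,"claw":30},
    {"dx":0,"dy":0,"dz":0,"spin":0,"claw":30},
    {"dx":0,"dy":0,"dz":0,"spin":0,"claw":30},
  ],
)

```text
time_s: 27.45
tcp_pos: [0.6532, 0.0334, 0.0438]
orientation: [-3.133, 0.228, -0.0]
wrist_force: [-0.2, 0.2, -1.3]
opening: 0.0535
```

arm_command(
  commands=[
    {"dx":0,"dy":0,"dz":0,"spin":0,"claw":80},
    {"dx":0,"dy":0,"dz":0,"spin":0,"claw":80},
    {"dx":0,"dy":0,"dz":0,"spin":0,"claw":80},
    {"dx":0,"dy":0,"dz":0,"spin":0,"claw":80},
  ],
)

```text
time_s: 27.85
tcp_pos: [0.6532, 0.0333, 0.0439]
orientation: [-3.133, 0.228, -0.001]
wrist_force: [0.2, 0.8, -0.9]
opening: 0.0682
```

Run:
```python
from plan import *
st=env.state()
print(st['tcp_pos'],st['wrist_force'],st['opening'])
shot('scene','s23',(280,150,400,260),5)
x,y,_=st['tcp_pos']
plan([(x,y,.24,None,4.8),(.56,.16,.25,40),(.4585,.188,.24,90)],4.8,rnd=1,claw=0)
```

```text
[0.6532 0.0333 0.0439] [ 0.1881  0.7646 -0.896 ] 0.06818449745982832
[{"dx": 0.0, "dy": 0.0, "dz": -3.9, "spin": -0.0, "claw": 0}, {"dx": 0.0, "dy": 0.0, "dz": -3.9, "spin": -0.0, "claw": 0}, {"dx": 0.0, "dy": 0.0, "dz": -3.9, "spin": -0.0, "claw": 0}, {"dx": 0.0, "dy": 0.0, "dz": -4.0, "spin": -0.0, "claw": 0}, {"dx": 0.0, "dy": 0.0, "dz": -3.9, "spin": -0.0, "claw": 0}, {"dx": -1.6, "dy": -1.6, "dz": -0.1, "spin": -0.12, "claw": 0}, {"dx": -1.4, "dy": -1.8, "dz": -0.2, "spin": -0.121, "claw": 0}, {"dx": -1.1, "dy": -1.9, "dz": -0.1, "spin": -0.12, "claw": 0}, {"dx": -0.9, "dy": -2.1, "dz": -0.2, "spin": -0.121, "claw": 0}, {"dx": -0.7, "dy": -2.1, "dz": -0.1, "spin": -0.12, "claw": 0}]
[{"dx": -0.4, "dy": -2.2, "dz": -0.2, "spin": -0.121, "claw": 0}, {"dx": -0.1, "dy": -2.2, "dz": -0.1, "spin": -0.12, "claw": 0}, {"dx": -0.9, "dy": -1.2, "dz": 0.1, "spin": -0.125, "claw": 0}, {"dx": -0.7, "dy": -1.3, "dz": 0.1, "spin": -0.125, "claw": 0}, {"dx": -0.5, "dy": -1.4, "dz": 0.2, "spin": -0.125, "claw": 0}, {"dx": -0.3, "dy": -1.5, "dz": 0.1, "spin": -0.125, "claw": 0}, {"dx": -0.1, "dy": -1.5, "dz": 0.2, "spin": -0.124, "claw": 0}, {"dx": 0.0, "dy": -1.5, "dz": 0.1, "spin": -0.125, "claw": 0}, {"dx": 0.2, "dy": -1.6, "dz": 0.2, "spin": -0.124, "claw": 0}]
[0.458  0.1876 0.2398] 89.99569445622747
```

View pics/s23.png

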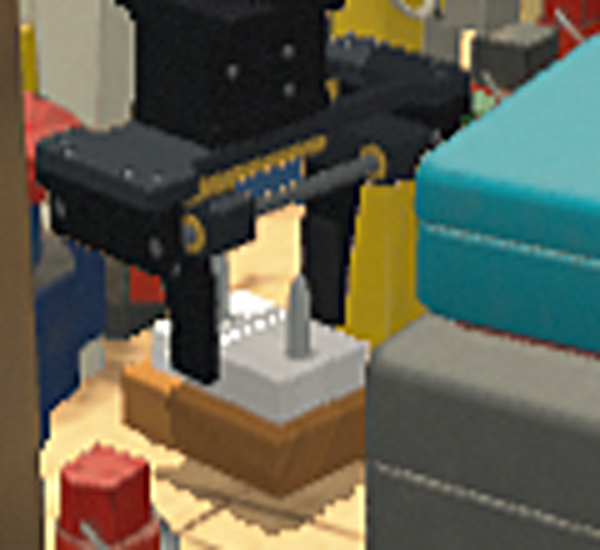

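Two plates seated. Back for the last one.

arm_command(
  commands=[
    {"dx":0.0,"dy":0,"dz":-2.0,"spin":0,"claw":80},
    {"dx":0.0,"dy":0,"dz":-4.0,"spin":0,"claw":80},
    {"dx":0.0,"dy":0,"dz":-4.5,"spin":0,"claw":80},
    {"dx":0.0,"dy":0,"dz":-4.5,"spin":0,"claw":0},
    {"dx":0.0,"dy":0,"dz":-4.6,"spin":0,"claw":0},
    {"dx":-1.6,"dy":-1.6,"dz":-0.1,"spin":-0.12,"claw":0},
    {"dx":-1.4,"dy":-1.8,"dz":-0.2,"spin":-0.121,"claw":0},
    {"dx":-1.1,"dy":-1.9,"dz":-0.1,"spin":-0.12,"claw":0},
    {"dx":-0.9,"dy":-2.1,"dz":-0.2,"spin":-0.121,"claw":0},
    {"dx":-0.7,"dy":-2.1,"dz":-0.1,"spin":-0.12,"claw":0},
  ],
)

```text
time_s: 28.9
tcp_pos: [0.5858, 0.1246, 0.2469]
orientation: [3.058, 0.719, 0.001]
wrist_force: [0.4, -0.9, -0.7]
opening: 0.0213
```

arm_command(
  commands=[
    {"dx":-0.4,"dy":-2.2,"dz":-0.2,"spin":-0.121,"claw":0},
    {"dx":-0.1,"dy":-2.2,"dz":-0.1,"spin":-0.12,"claw":0},
    {"dx":-0.9,"dy":-1.2,"dz":0.1,"spin":-0.125,"claw":0},
    {"dx":-0.7,"dy":-1.3,"dz":0.1,"spin":-0.125,"claw":0},
    {"dx":-0.5,"dy":-1.4,"dz":0.2,"spin":-0.125,"claw":0},
    {"dx":-0.3,"dy":-1.5,"dz":0.1,"spin":-0.125,"claw":0},
    {"dx":-0.1,"dy":-1.5,"dz":0.2,"spin":-0.124,"claw":0},
    {"dx":0.0,"dy":-1.5,"dz":0.1,"spin":-0.125,"claw":0},
    {"dx":0.2,"dy":-1.6,"dz":0.2,"spin":-0.124,"claw":0},
    {"dx":0,"dy":0,"dz":0,"spin":0,"claw":0},
  ],
)

```text
time_s: 29.9
tcp_pos: [0.4564, 0.1884, 0.2398]
orientation: [2.216, 2.226, -0.0]
wrist_force: [-0.9, -0.3, -1.2]
opening: 0.0002
```

Run:
```python
from plan import *
st,im=shot('wrist','w24')
print(st['tcp_pos'],st['wrist_force'],st['opening'],np.degrees(yaw_of(st['orientation'])))
shot('scene','s24',(270,180,470,380),3)
```

```text
[0.4564 0.1884 0.2398] [-0.9425 -0.2936 -1.1795] 0.00022937575564008005 90.26758147817696
```

View pics/w24.png

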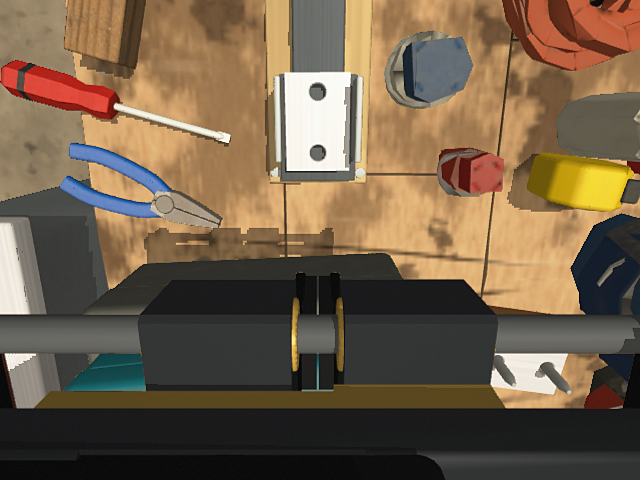

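View pics/s24.png

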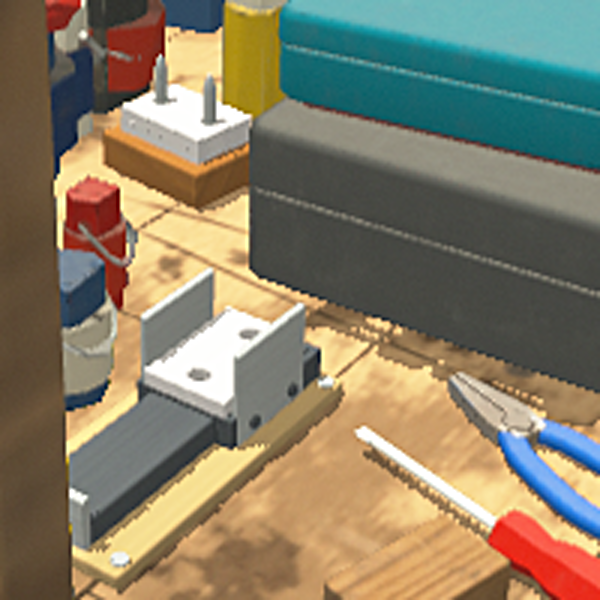

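arm_command(
  commands=[
    {"dx":0,"dy":-0.2,"dz":4.5,"spin":0,"claw":0},
    {"dx":0,"dy":0,"dz":4.5,"spin":0,"claw":0},
    {"dx":0,"dy":0,"dz":4.5,"spin":0,"claw":0},
    {"dx":0,"dy":0,"dz":4,"spin":0,"claw":0},
    {"dx":0,"dy":0,"dz":2.2,"spin":0,"claw":0},
    {"dx":0,"dy":0,"dz":0.6,"spin":0,"claw":0},
    {"dx":0,"dy":0,"dz":0,"spin":0,"claw":0},
    {"dx":0,"dy":0,"dz":0,"spin":0,"claw":0},
    {"dx":0,"dy":0,"dz":0,"spin":0,"claw":0},
    {"dx":0,"dy":0,"dz":0,"spin":0,"claw":0},
  ],
)

```text
time_s: 31.0
tcp_pos: [0.4568, 0.1878, 0.0378]
orientation: [2.221, 2.22, 0.003]
wrist_force: [0.1, 1.0, 0.9]
opening: 0.0002
```

Run:
```python
from plan import *
st,im=shot('wrist','w25')
print(st['tcp_pos'],st['wrist_force'],st['opening'],np.degrees(yaw_of(st['orientation'])))
```

```text
[0.4568 0.1878 0.0378] [0.0654 1.0425 0.9259] 0.0002460972750655883 89.96978582871262
```

View pics/w25.png

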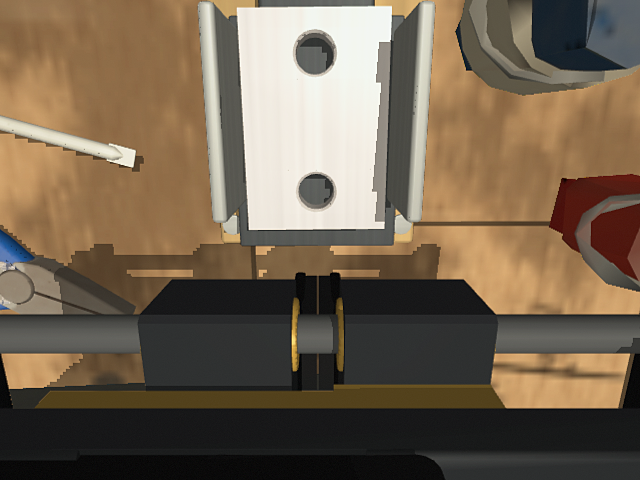

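arm_command(
  commands=[
    {"dx":0.5,"dy":-0.05,"dz":0.1,"spin":0,"claw":0},
    {"dx":0.6,"dy":0,"dz":0,"spin":0,"claw":0},
    {"dx":0.6,"dy":0,"dz":0,"spin":0,"claw":0},
    {"dx":0.6,"dy":0,"dz":0,"spin":0,"claw":0},
    {"dx":0.6,"dy":0,"dz":0,"spin":0,"claw":0},
    {"dx":0.6,"dy":0,"dz":0,"spin":0,"claw":0},
  ],
)

```text
time_s: 31.65
tcp_pos: [0.4554, 0.2231, 0.0357]
orientation: [-2.221, -2.222, 0.0]
wrist_force: [0.4, -1.8, 0.8]
opening: 0.0001
```

arm_command(
  commands=[
    {"dx":0.7,"dy":0,"dz":0,"spin":0,"claw":0},
    {"dx":0.8,"dy":0,"dz":0,"spin":0,"claw":0},
    {"dx":0.8,"dy":0,"dz":0,"spin":0,"claw":0},
    {"dx":0.8,"dy":0,"dz":0,"spin":0,"claw":0},
    {"dx":0.8,"dy":0,"dz":0,"spin":0,"claw":0},
    {"dx":0.8,"dy":0,"dz":0,"spin":0,"claw":0},
    {"dx":0.8,"dy":0,"dz":0,"spin":0,"claw":0},
    {"dx":0.8,"dy":0,"dz":0,"spin":0,"claw":0},
    {"dx":0.8,"dy":0,"dz":0,"spin":0,"claw":0},
    {"dx":0.8,"dy":0,"dz":0,"spin":0,"claw":0},
  ],
)

```text
time_s: 32.65
tcp_pos: [0.4555, 0.3022, 0.0357]
orientation: [-2.221, -2.221, -0.0]
wrist_force: [0.5, -0.8, -0.8]
opening: 0.0004
```

arm_command(
  commands=[
    {"dx":0,"dy":0,"dz":0,"spin":0,"claw":0},
    {"dx":0,"dy":0,"dz":0,"spin":0,"claw":0},
    {"dx":-0.3,"dy":0,"dz":-3,"spin":0,"claw":0},
    {"dx":0,"dy":0,"dz":-4,"spin":0,"claw":0},
    {"dx":0,"dy":0,"dz":-4,"spin":0,"claw":100},
    {"dx":0,"dy":0,"dz":-4.5,"spin":0,"claw":100},
    {"dx":0,"dy":0,"dz":0,"spin":0,"claw":100},
    {"dx":0,"dy":0,"dz":0,"spin":0,"claw":100},
  ],
)

```text
time_s: 33.45
tcp_pos: [0.4561, 0.2984, 0.1916]
orientation: [2.221, 2.22, 0.003]
wrist_force: [-0.7, -0.1, -0.9]
opening: 0.0249
```

Run:
```python
from plan import *
st,im=shot('wrist','w26')
print(st['tcp_pos'],st['wrist_force'])
shot('scene','s26',(270,180,470,380),3)
```

```text
[0.4561 0.2984 0.1916] [-0.7224 -0.0635 -0.9296]
```

View pics/w26.png

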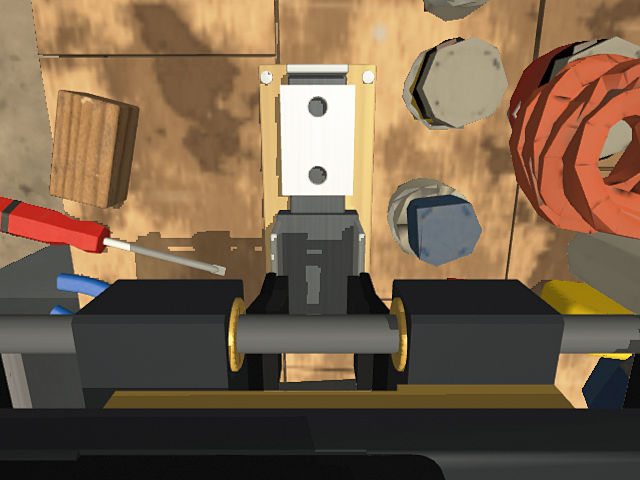

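View pics/s26.png

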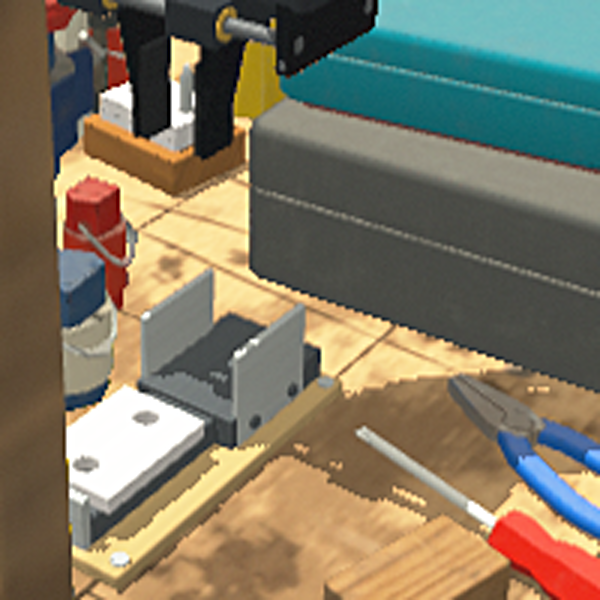

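Run:
```python
from plan import *
for w in [(317.5,106),(317.5,175)]: print(atz('wrist',*w,.038))
```

```text
[0.4556 0.3789 0.038 ]
[0.4555 0.329  0.038 ]
```

arm_command(
  commands=[
    {"dx":2.7,"dy":-0.05,"dz":2,"spin":0,"claw":100},
    {"dx":2.7,"dy":0,"dz":3,"spin":0,"claw":100},
    {"dx":0,"dy":0,"dz":4,"spin":0,"claw":100},
    {"dx":0,"dy":0,"dz":4,"spin":0,"claw":100},
    {"dx":0,"dy":0,"dz":2,"spin":0,"claw":100},
    {"dx":0,"dy":0,"dz":1.4,"spin":0,"claw":100},
    {"dx":0,"dy":0,"dz":0.1,"spin":0,"claw":100},
    {"dx":0,"dy":0,"dz":0,"spin":0,"claw":100},
  ],
)

```text
time_s: 34.35
tcp_pos: [0.455, 0.3527, 0.0259]
orientation: [-2.221, -2.221, 0.0]
wrist_force: [0.4, 0.8, 0.8]
opening: 0.0861
```

arm_command(
  commands=[
    {"dx":0,"dy":0,"dz":0,"spin":0,"claw":40},
    {"dx":0,"dy":0,"dz":0,"spin":0,"claw":40},
    {"dx":0,"dy":0,"dz":0,"spin":0,"claw":40},
    {"dx":0,"dy":0,"dz":0,"spin":0,"claw":30},
    {"dx":0,"dy":0,"dz":0,"spin":0,"claw":30},
    {"dx":0,"dy":0,"dz":0,"spin":0,"claw":30},
    {"dx":0,"dy":0,"dz":0,"spin":0,"claw":30},
  ],
)

```text
time_s: 35.05
tcp_pos: [0.4552, 0.3526, 0.0259]
orientation: [2.221, 2.221, 0.001]
wrist_force: [-0.2, -0.1, 3.6]
opening: 0.0534
```

arm_command(
  commands=[
    {"dx":0,"dy":0,"dz":-1,"spin":0,"claw":30},
    {"dx":0,"dy":0,"dz":-2,"spin":0,"claw":30},
    {"dx":0,"dy":0,"dz":-3,"spin":0,"claw":30},
    {"dx":0,"dy":0,"dz":-4,"spin":0,"claw":30},
    {"dx":0,"dy":0,"dz":-4,"spin":0,"claw":30},
    {"dx":0,"dy":0,"dz":-4,"spin":0,"claw":30},
    {"dx":0,"dy":0,"dz":0,"spin":0,"claw":30},
  ],
)

```text
time_s: 35.75
tcp_pos: [0.4564, 0.3549, 0.212]
orientation: [2.22, 2.221, 0.013]
wrist_force: [0.6, 0.9, -1.1]
opening: 0.0533
```

Run:
```python
from plan import *
st,im=shot('wrist','w27')
print(st['tcp_pos'],st['wrist_force'],st['opening'])
shot('top','t27',(340,120,460,240),5)
```

```text
[0.4564 0.3549 0.212 ] [ 0.5902  0.8633 -1.1291] 0.05326826182852764
```

View pics/w27.png

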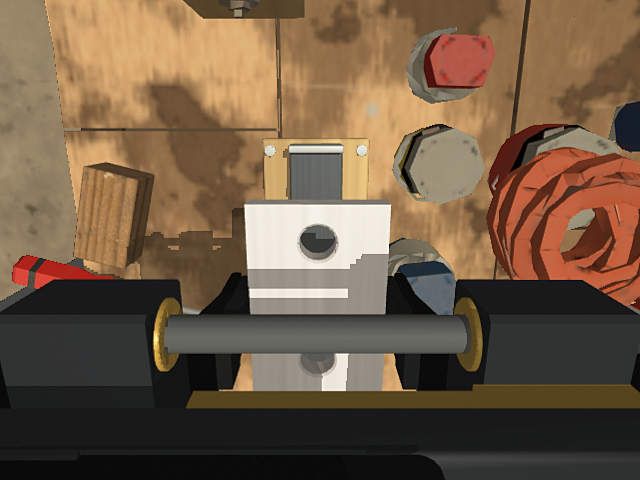

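View pics/t27.png

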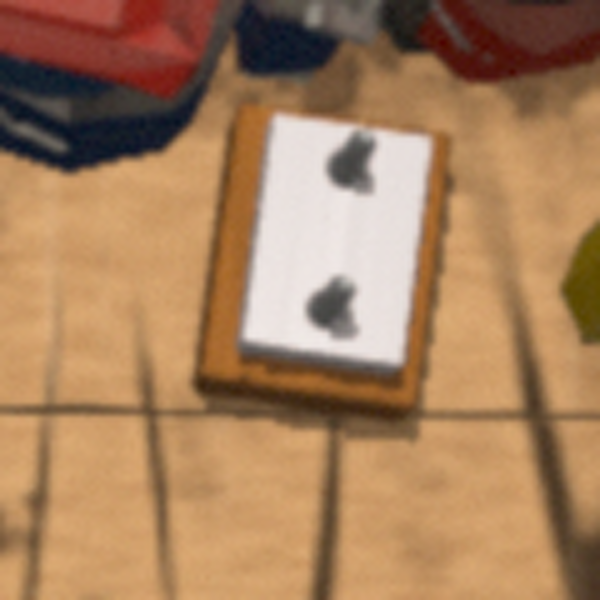

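Run:
```python
from plan import *
tp=lambda u,v:(340+u/5,120+v/5)
a=[atz('top',*tp(363,135),.086),atz('top',*tp(344,283),.086)]
c=(a[0]+a[1])/2; yw=np.degrees(np.arctan2(*(a[0]-a[1])[[1,0]]));print(a,c,yw,np.linalg.norm(a[0]-a[1]))
plan([(.52,.22,.24,50),(c[0]-.109,c[1]+.015,.26,yw)],4.8,rnd=1,claw=30)
```

```text
[array([0.7034, 0.022 , 0.086 ]), array([0.6537, 0.029 , 0.086 ])] [0.6785 0.0255 0.086 ] -7.97441593590964 0.0501993372347127
[{"dx": -2.7, "dy": 1.3, "dz": -0.7, "spin": 0.14, "claw": 30}, {"dx": -2.4, "dy": 1.7, "dz": -0.7, "spin": 0.14, "claw": 30}, {"dx": -2.2, "dy": 2.0, "dz": -0.6, "spin": 0.139, "claw": 30}, {"dx": -1.9, "dy": 2.2, "dz": -0.7, "spin": 0.14, "claw": 30}, {"dx": -1.6, "dy": 2.5, "dz": -0.6, "spin": 0.139, "claw": 30}, {"dx": -1.3, "dy": 1.9, "dz": -0.3, "spin": 0.127, "claw": 30}, {"dx": -1.1, "dy": 2.1, "dz": -0.2, "spin": 0.126, "claw": 30}, {"dx": -0.8, "dy": 2.2, "dz": -0.3, "spin": 0.127, "claw": 30}, {"dx": -0.5, "dy": 2.3, "dz": -0.2, "spin": 0.126, "claw": 30}, {"dx": -0.2, "dy": 2.3, "dz": -0.3, "spin": 0.127, "claw": 30}]
[{"dx": 0.1, "dy": 2.3, "dz": -0.2, "spin": 0.126, "claw": 30}, {"dx": 0.3, "dy": 2.3, "dz": -0.3, "spin": 0.127, "claw": 30}, {"dx": 0.7, "dy": 2.2, "dz": -0.2, "spin": 0.126, "claw": 30}]
[0.57   0.0408 0.2597] -7.971943328150522
```

arm_command(
  commands=[
    {"dx":-2.7,"dy":1.3,"dz":-0.7,"spin":0.14,"claw":30},
    {"dx":-2.4,"dy":1.7,"dz":-0.7,"spin":0.14,"claw":30},
    {"dx":-2.2,"dy":2.0,"dz":-0.6,"spin":0.139,"claw":30},
    {"dx":-1.9,"dy":2.2,"dz":-0.7,"spin":0.14,"claw":30},
    {"dx":-1.6,"dy":2.5,"dz":-0.6,"spin":0.139,"claw":30},
    {"dx":-1.3,"dy":1.9,"dz":-0.3,"spin":0.127,"claw":30},
    {"dx":-1.1,"dy":2.1,"dz":-0.2,"spin":0.126,"claw":30},
    {"dx":-0.8,"dy":2.2,"dz":-0.3,"spin":0.127,"claw":30},
    {"dx":-0.5,"dy":2.3,"dz":-0.2,"spin":0.126,"claw":30},
    {"dx":-0.2,"dy":2.3,"dz":-0.3,"spin":0.127,"claw":30},
  ],
)

```text
time_s: 36.85
tcp_pos: [0.5504, 0.1059, 0.2499]
orientation: [3.12, 0.368, -0.005]
wrist_force: [0.2, -0.8, -0.5]
opening: 0.0535
```

arm_command(
  commands=[
    {"dx":0.1,"dy":2.3,"dz":-0.2,"spin":0.126,"claw":30},
    {"dx":0.3,"dy":2.3,"dz":-0.3,"spin":0.127,"claw":30},
    {"dx":0.7,"dy":2.2,"dz":-0.2,"spin":0.126,"claw":30},
    {"dx":0,"dy":0,"dz":0,"spin":0,"claw":30},
    {"dx":0,"dy":0,"dz":0,"spin":0,"claw":30},
    {"dx":0,"dy":0,"dz":0,"spin":0,"claw":30},
  ],
)

```text
time_s: 37.45
tcp_pos: [0.5692, 0.0416, 0.2577]
orientation: [-3.134, 0.215, 0.003]
wrist_force: [-0.4, 1.8, -0.6]
opening: 0.0534
```

Run:
```python
from plan import *
st,im=shot('wrist','w28')
print(st['tcp_pos'],st['wrist_force'],st['opening'],np.degrees(yaw_of(st['orientation'])))
cv2.imwrite('pics/w28z.png',cv2.resize(im[0:280,220:420],None,fx=2.1,fy=2.1,interpolation=2))
```

```text
[0.5692 0.0416 0.2577] [-0.3655  1.7715 -0.5648] 0.05339231720707198 -7.831294963159952
```

View pics/w28z.png

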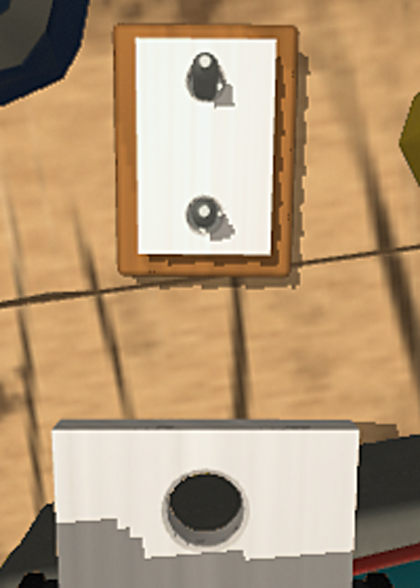

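View pics/w28.png

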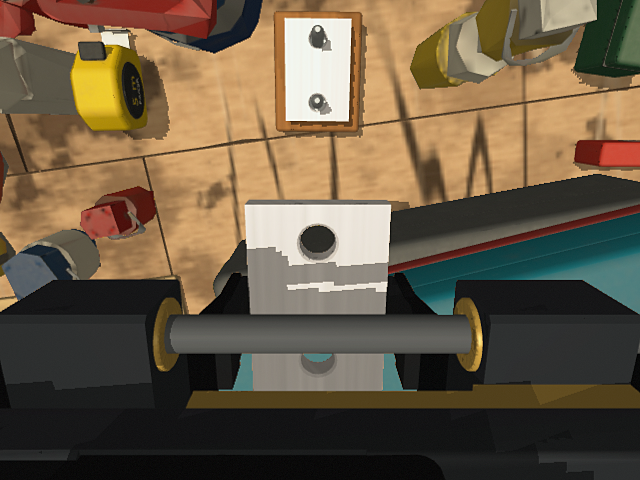

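Run:
```python
from plan import *
eyes.camera('top'); st,im=shot('top','t28',(300,0,540,240),3)
a=[atz('wrist',220+205/2.1,62/2.1,.086),atz('wrist',220+205/2.1,211/2.1,.086)]
c=(a[0]+a[1])/2; yw=np.degrees(np.arctan2(*(a[0]-a[1])[[1,0]]));print(a,c,yw,np.linalg.norm(a[0]-a[1]))
st=env.state();m=R.from_rotvec(st['orientation']).as_matrix()
o=m.T@(atz('wrist',317.5,242.5,st['tcp_pos'][2]+.0122)-st['tcp_pos']);print(o)
yr=np.radians(yw);ex=np.array([np.cos(yr),np.sin(yr)]);ey=np.array([np.sin(yr),-np.cos(yr)])
t=c[:2]-ex*(o[0]-.025)-ey*o[1];print('target',t)
plan([(t[0],t[1],.20,yw),(t[0],t[1],.1,yw)],4,rnd=2,claw=30)
```

```text
[array([0.7048, 0.0223, 0.086 ]), array([0.6554, 0.0291, 0.086 ])] [0.6801 0.0257 0.086 ] -7.859821046761777 0.04992490188876646
[ 0.0279  0.0004 -0.0122]
target [0.6773 0.0265]
[{"dx": 2.72, "dy": 0.0, "dz": 1.46, "spin": 0.0, "claw": 30}, {"dx": 2.72, "dy": 0.0, "dz": 1.46, "spin": 0.0, "claw": 30}, {"dx": 2.72, "dy": 0.01, "dz": 1.46, "spin": 0.0, "claw": 30}, {"dx": 2.72, "dy": 0.0, "dz": 1.46, "spin": 0.0, "claw": 30}, {"dx": 0.0, "dy": 0.0, "dz": 3.33, "spin": 0.0, "claw": 30}, {"dx": 0.0, "dy": 0.0, "dz": 3.33, "spin": 0.0, "claw": 30}, {"dx": 0.0, "dy": 0.0, "dz": 3.34, "spin": 0.0, "claw": 30}]
[0.6773 0.0265 0.1   ] -7.856202878029394
```

View pics/t28.png

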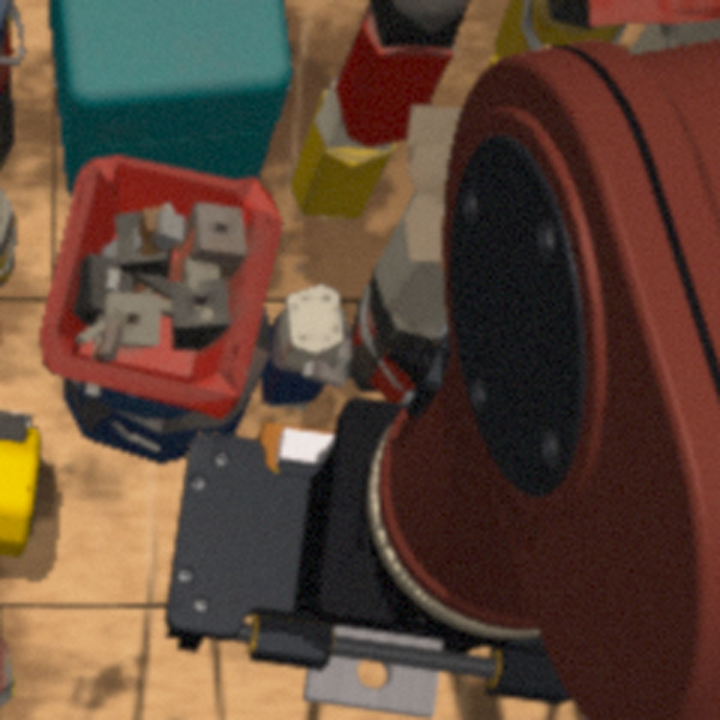

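Run:
```python
from plan import *
a=cv2.imread('pics/w28.png');cv2.imwrite('pics/w28l.png',cv2.resize(a[0:150,60:340],None,fx=2.8,fy=2.8,interpolation=2))
for u,v in [(215,2),(212,36),(170,38)]: print(tri([ray('wrist',u,v),ray('top',378.3,136.7)]))
for z in(.1,.13,.16):print(z,atz('top',378.3,136.7,z),'rimcorner; navy low',atz('top',300+165/3,460/3,z-.06), 'body corner', )
```

```text
(array([0.7144, 0.0842, 0.1271]), [np.float64(0.007406979777722047), np.float64(0.007406979777721878)])
(array([0.6974, 0.0864, 0.1544]), [np.float64(0.00030490599892120124), np.float64(0.0003049059989210468)])
(array([0.6841, 0.0939, 0.2073]), [np.float64(0.003954586722804732), np.float64(0.00395458672280461)])
0.1 [0.7158 0.0798 0.1   ] rimcorner; navy low [0.7058 0.1127 0.04  ] body corner
0.13 [0.7058 0.0835 0.13  ] rimcorner; navy low [0.6968 0.1151 0.07  ] body corner
0.16 [0.6958 0.0872 0.16  ] rimcorner; navy low [0.6878 0.1174 0.1   ] body corner
```

View pics/w28l.png

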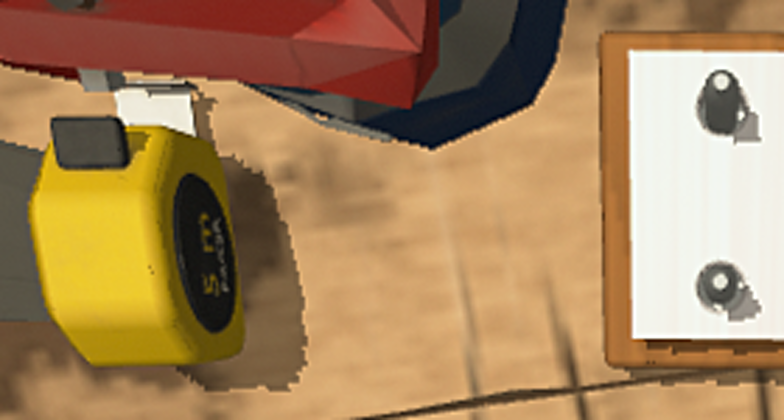

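Run:
```python
import cv2
a=cv2.imread('pics/top0.png');cv2.imwrite('pics/tz.png',cv2.resize(a[40:160,305:405],None,fx=6,fy=6,interpolation=2)[:600])
b=cv2.imread('pics/w28.png');cv2.imwrite('pics/wz.png',cv2.resize(b[0:70,120:270],None,fx=5,fy=5,interpolation=2))
b=cv2.imread('pics/scene0.png');cv2.imwrite('pics/sz.png',cv2.resize(b[60:260,270:420],None,fx=3,fy=3,interpolation=2))
```

```text
(no output)
```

View pics/tz.png

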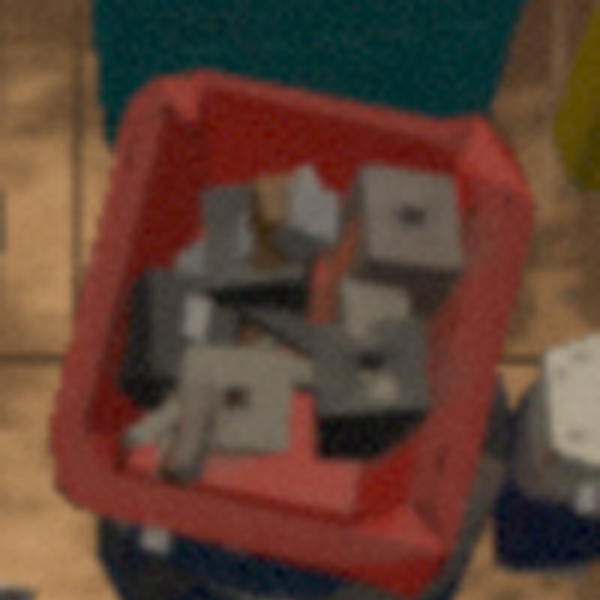

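View pics/wz.png

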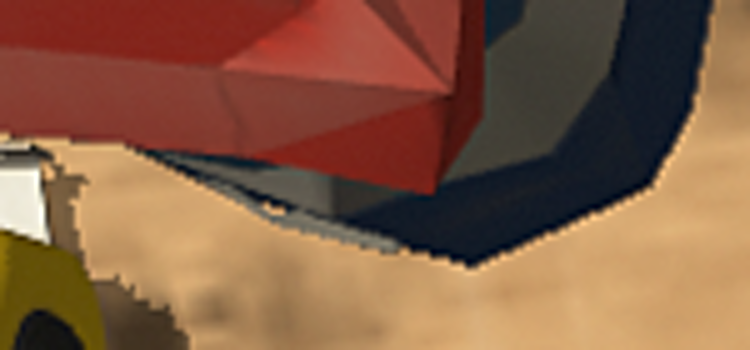

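View pics/sz.png

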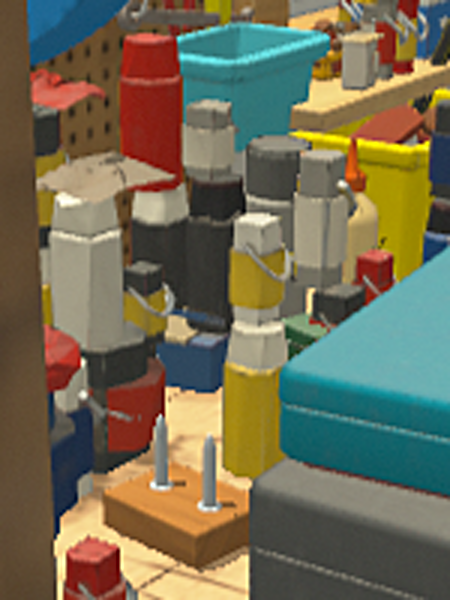

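Run:
```python
from plan import *
print(tri([ray('wrist',207,39),ray('top',373.5,138.5)]))
print(tri([ray('wrist',210,18.6),ray('top',378.3,130.8)]))
print(tri([ray('scene',296.7,177),ray('top',378.3,134)]))
print('navy', atz('wrist',120+472/5,265/5,.05),atz('wrist',120+650/5,185/5,.05),atz('wrist',120+472/5,265/5,.1))
print(tri([ray('wrist',120+472/5,265/5),ray('top',300+165/3,460/3)]))
print('bottle cap whites', atz('top',300+315/3,320/3,.15), 'yellow', )
st=env.state()
```

```text
(array([0.6986, 0.0923, 0.1422]), [np.float64(0.00023455417695190798), np.float64(0.00023455417695202038)])
(array([0.7072, 0.0861, 0.1524]), [np.float64(0.0003714635578772032), np.float64(0.0003714635578770002)])
(array([0.705 , 0.0857, 0.1462]), [np.float64(0.0004264383171020099), np.float64(0.00042643831710215656)])
navy [0.7057 0.1085 0.05  ] [0.7137 0.0771 0.05  ] [0.6971 0.0981 0.1   ]
(array([0.7086, 0.1122, 0.0317]), [np.float64(0.00033081648016377636), np.float64(0.00033081648016371825)])
bottle cap whites [0.747  0.0447 0.15  ] yellow
```

arm_command(
  commands=[
    {"dx":2.9,"dy":0,"dz":2.5,"spin":0.0,"claw":30},
    {"dx":2.9,"dy":0.02,"dz":2.5,"spin":0,"claw":30},
    {"dx":0,"dy":0,"dz":3.5,"spin":0,"claw":30},
    {"dx":0.0,"dy":0.0,"dz":3.5,"spin":0,"claw":30},
    {"dx":0.0,"dy":0.0,"dz":3.5,"spin":0,"claw":30},
    {"dx":0,"dy":0,"dz":0,"spin":0,"claw":30},
    {"dx":0,"dy":0,"dz":0,"spin":0,"claw":30},
    {"dx":0,"dy":0,"dz":0,"spin":0,"claw":30},
  ],
  grip_force=50,
)

```text
time_s: 38.4
tcp_pos: [0.6287, 0.0327, 0.1062]
orientation: [-3.133, 0.218, -0.005]
wrist_force: [0.1, -0.4, -0.1]
opening: 0.0533
```

Run:
```python
from plan import *
st,im=shot('wrist','w29')
print(st['tcp_pos'],st['wrist_force'],st['opening'],np.degrees(yaw_of(st['orientation'])))
```

```text
[0.6287 0.0327 0.1062] [ 0.1069 -0.4194 -0.1169] 0.05328580118178371 -7.95838384835884
```

View pics/w29.png

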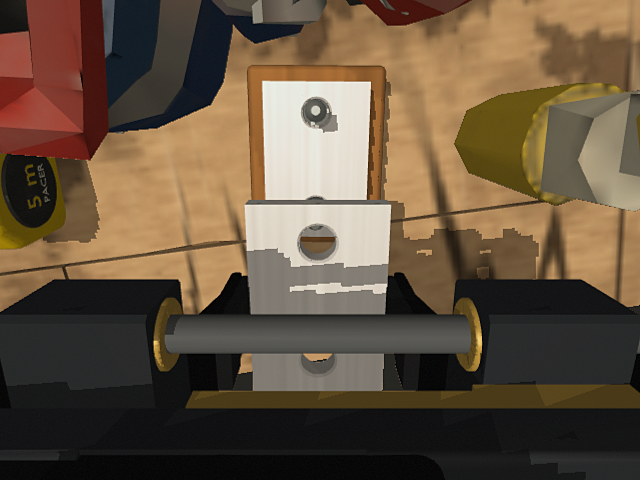

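arm_command(
  commands=[
    {"dx":-0.05,"dy":-0.03,"dz":0.5,"spin":0.0,"claw":30},
    {"dx":0,"dy":0,"dz":0.5,"spin":0,"claw":30},
    {"dx":0,"dy":0,"dz":0.5,"spin":0,"claw":30},
    {"dx":0,"dy":0,"dz":0,"spin":0,"claw":30},
    {"dx":0,"dy":0,"dz":0,"spin":0,"claw":30},
    {"dx":0,"dy":0,"dz":0,"spin":0,"claw":30},
  ],
)

```text
time_s: 39.05
tcp_pos: [0.6269, 0.0326, 0.0888]
orientation: [-3.134, 0.219, -0.0]
wrist_force: [0.0, 0.1, -0.9]
opening: 0.0533
```

Run:
```python
from plan import *
st,im=shot('wrist','w30')
print(st['tcp_pos'],st['wrist_force'],st['opening'],np.degrees(yaw_of(st['orientation'])))
cv2.imwrite('pics/w30z.png',cv2.resize(im[190:400,220:420],None,fx=2.8,fy=2.8,interpolation=2))
```

```text
[0.6269 0.0326 0.0888] [ 0.0357  0.119  -0.8581] 0.053264712147549964 -7.978905835744962
```

View pics/w30z.png

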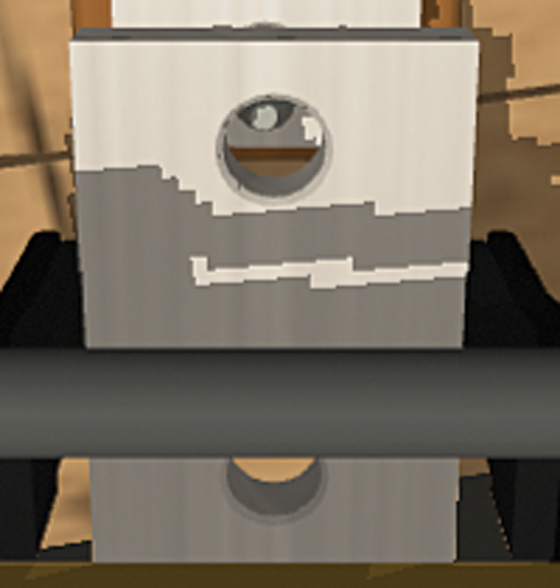

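Run:
```python
from plan import *
rel((220+264/2.8,190+117/2.8),(317.5,242.5),.0122)
```

```text
move cm (tool) [ 0.0124 -0.1325] pin [0.6549 0.0297 0.086 ]
```

arm_command(
  commands=[
    {"dx":0.03,"dy":-0.1,"dz":0.2,"spin":0.0,"claw":30},
    {"dx":0,"dy":0,"dz":0.5,"spin":0,"claw":30},
    {"dx":0,"dy":0,"dz":0.5,"spin":0,"claw":30},
    {"dx":0,"dy":0,"dz":0.5,"spin":0,"claw":30},
    {"dx":0,"dy":0,"dz":0.5,"spin":0,"claw":30},
    {"dx":0,"dy":0,"dz":0,"spin":0,"claw":30},
  ],
)

```text
time_s: 39.7
tcp_pos: [0.6267, 0.0335, 0.0656]
orientation: [3.134, -0.219, -0.002]
wrist_force: [-0.1, 0.8, -1.5]
opening: 0.0534
```

Run:
```python
from plan import *
st,im=shot('wrist','w31')
print(st['tcp_pos'],st['wrist_force'],st['opening'],np.degrees(yaw_of(st['orientation'])))
cv2.imwrite('pics/w31z.png',cv2.resize(im[190:400,220:420],None,fx=2.8,fy=2.8,interpolation=2))
```

```text
[0.6267 0.0335 0.0656] [-0.0657  0.8023 -1.4843] 0.05339567044577334 -7.9778180216558505
```

View pics/w31z.png

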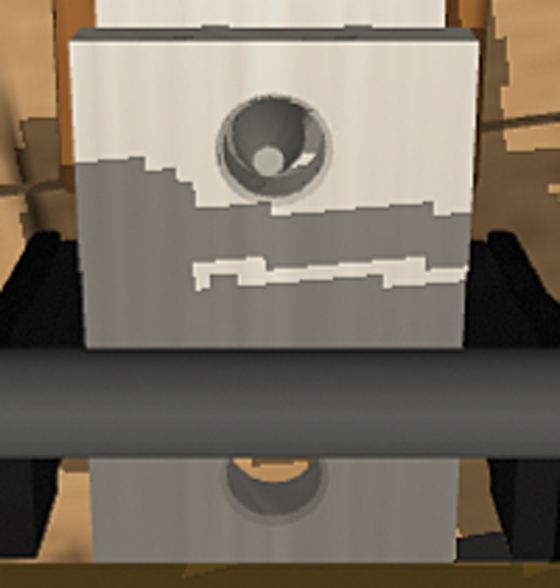

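Hooked on the rear pin. Lower 3 mm more (pin's straight part) and pull the board back, away from the red tray.

arm_command(
  commands=[
    {"dx":-0.2,"dy":0,"dz":0.3,"spin":0,"claw":30},
    {"dx":-0.3,"dy":0,"dz":0,"spin":0,"claw":30},
    {"dx":-0.4,"dy":0,"dz":0,"spin":0,"claw":30},
    {"dx":-0.4,"dy":0,"dz":0,"spin":0,"claw":30},
    {"dx":-0.4,"dy":0,"dz":0,"spin":0,"claw":30},
  ],
)

```text
time_s: 40.25
tcp_pos: [0.6126, 0.0355, 0.0645]
orientation: [-3.134, 0.219, -0.008]
wrist_force: [9.4, -1.3, -5.5]
opening: 0.0532
```

arm_command(
  commands=[
    {"dx":-0.4,"dy":0,"dz":0,"spin":0,"claw":30},
    {"dx":-0.4,"dy":0,"dz":0,"spin":0,"claw":30},
    {"dx":-0.4,"dy":0,"dz":0,"spin":0,"claw":30},
    {"dx":-0.3,"dy":0,"dz":0,"spin":0,"claw":30},
    {"dx":0,"dy":0,"dz":0,"spin":0,"claw":30},
    {"dx":0,"dy":0,"dz":0,"spin":0,"claw":30},
  ],
)

```text
time_s: 40.85
tcp_pos: [0.5972, 0.0376, 0.0645]
orientation: [-3.134, 0.219, -0.006]
wrist_force: [5.6, -0.0, -2.6]
opening: 0.053
```

Run:
```python
from plan import *
st,im=shot('wrist','w32')
print(st['tcp_pos'],st['wrist_force'],st['opening'],np.degrees(yaw_of(st['orientation'])))
shot('scene','s32',(270,150,420,270),5)
```

```text
[0.5972 0.0376 0.0645] [ 5.5783 -0.0403 -2.5594] 0.05296285644720501 -8.00294719158502
```

View pics/w32.png

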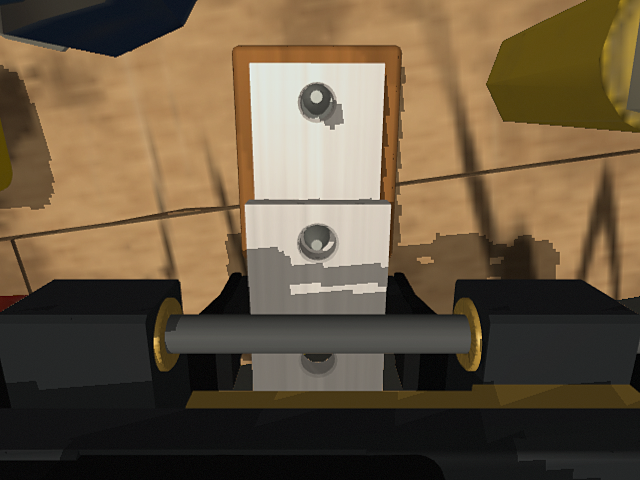

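View pics/s32.png

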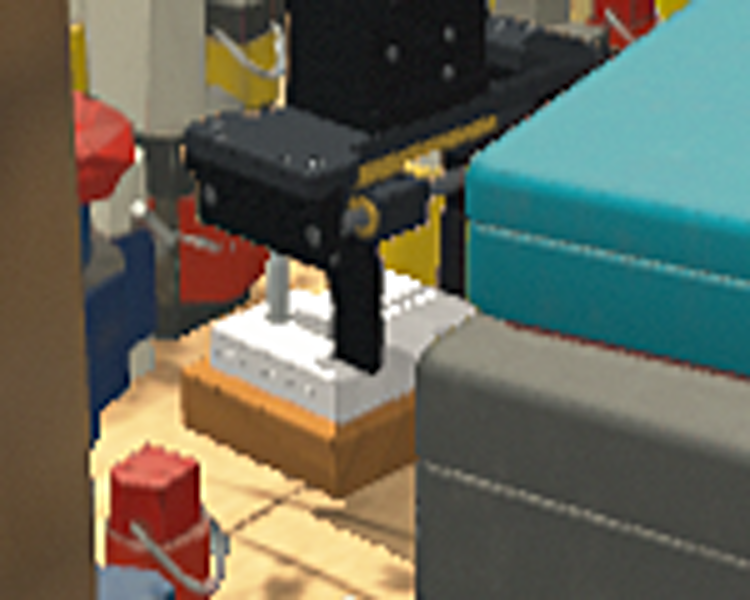

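arm_command(
  commands=[
    {"dx":0.15,"dy":0,"dz":0,"spin":0,"claw":30},
    {"dx":0.05,"dy":0,"dz":-0.5,"spin":0,"claw":30},
    {"dx":0,"dy":0,"dz":-1.5,"spin":0,"claw":30},
    {"dx":0,"dy":0,"dz":-2,"spin":0,"claw":30},
    {"dx":0,"dy":0,"dz":-1,"spin":0,"claw":30},
    {"dx":0,"dy":0,"dz":0,"spin":0,"claw":30},
    {"dx":0,"dy":0,"dz":0,"spin":0,"claw":30},
  ],
)

```text
time_s: 41.65
tcp_pos: [0.5973, 0.0377, 0.1137]
orientation: [3.134, -0.219, -0.0]
wrist_force: [-0.2, -0.2, -2.0]
opening: 0.0535
```

Run:
```python
from plan import *
st,im=shot('wrist','w33')
print(st['tcp_pos'],st['wrist_force'],st['opening'],np.degrees(yaw_of(st['orientation'])))
cv2.imwrite('pics/w33z.png',cv2.resize(im[0:280,200:440],None,fx=2.1,fy=2.1,interpolation=2))
```

```text
[0.5973 0.0377 0.1137] [-0.186  -0.1895 -1.95  ] 0.05346482098782086 -7.977504724564379
```

View pics/w33z.png

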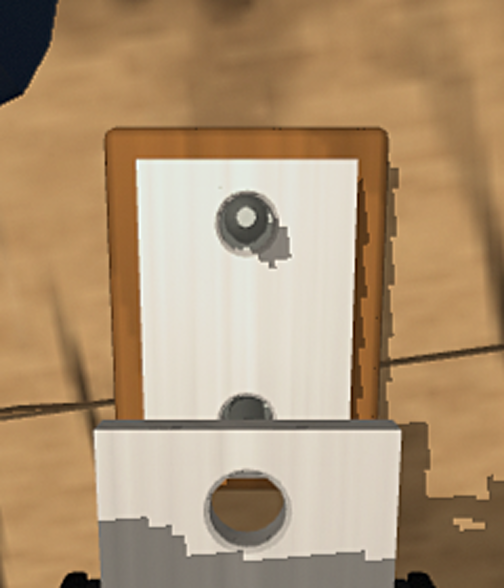

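Run:
```python
from plan import *
st=env.state();m=R.from_rotvec(st['orientation']).as_matrix()
p=atz('wrist',317.1,102.9,.086); print(p, m.T@(p-st['tcp_pos']))
h=atz('wrist',200+246.5/2.1,509/2.1,st['tcp_pos'][2]+.0122); print(m.T@(h-st['tcp_pos']))
rel((317.1,102.9),(200+246.5/2.1,509/2.1),.0122)
```

```text
[0.676  0.0264 0.086 ] [0.0798 0.0002 0.027 ]
[ 0.028   0.0003 -0.0122]
move cm (tool) [ 5.1867 -0.0109] pin [0.676  0.0264 0.086 ]
```

arm_command(
  commands=[
    {"dx":2.5,"dy":0,"dz":0,"spin":0,"claw":30},
    {"dx":2.6,"dy":0,"dz":0.5,"spin":0,"claw":30},
    {"dx":0,"dy":0,"dz":0.8,"spin":0,"claw":30},
    {"dx":0,"dy":0,"dz":0.8,"spin":0,"claw":30},
    {"dx":0,"dy":0,"dz":0,"spin":0,"claw":30},
    {"dx":0,"dy":0,"dz":0,"spin":0,"claw":30},
    {"dx":0,"dy":0,"dz":0,"spin":0,"claw":30},
    {"dx":0,"dy":0,"dz":0,"spin":0,"claw":30},
  ],
)

```text
time_s: 42.5
tcp_pos: [0.6481, 0.0308, 0.0933]
orientation: [-3.134, 0.218, -0.001]
wrist_force: [-0.9, -0.6, -0.4]
opening: 0.0536
```

Run:
```python
from plan import *
st,im=shot('wrist','w34')
print(st['tcp_pos'],st['wrist_force'],st['opening'],np.degrees(yaw_of(st['orientation'])))
cv2.imwrite('pics/w34z.png',cv2.resize(im[190:400,220:420],None,fx=2.8,fy=2.8,interpolation=2))
```

```text
[0.6481 0.0308 0.0933] [-0.8917 -0.6169 -0.3736] 0.05357080057527629 -7.971010284454187
```

View pics/w34z.png

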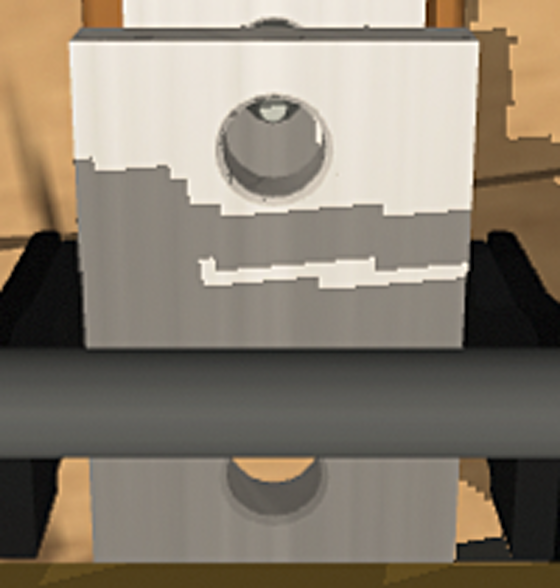

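Run:
```python
from plan import *
rel((220+274/2.8,190+111/2.8),(317.5,242.3),.0122)
```

```text
move cm (tool) [-0.0201  0.0158] pin [0.6756 0.0263 0.086 ]
```

Aligned; lower 2 cm and check.

arm_command(
  commands=[
    {"dx":0,"dy":0,"dz":0.5,"spin":0.0,"claw":30},
    {"dx":0,"dy":0,"dz":0.5,"spin":0,"claw":30},
    {"dx":0,"dy":0,"dz":0.5,"spin":0,"claw":30},
    {"dx":0,"dy":0,"dz":0.5,"spin":0,"claw":30},
    {"dx":0,"dy":0,"dz":0,"spin":0,"claw":30},
    {"dx":0,"dy":0,"dz":0,"spin":0,"claw":30},
  ],
)

```text
time_s: 43.15
tcp_pos: [0.648, 0.0307, 0.0725]
orientation: [-3.134, 0.218, 0.001]
wrist_force: [0.1, -0.3, -1.9]
opening: 0.0536
```

Run:
```python
from plan import *
st,im=shot('wrist','w35')
print(st['tcp_pos'],st['wrist_force'],st['opening'],np.degrees(yaw_of(st['orientation'])))
cv2.imwrite('pics/w35z.png',cv2.resize(im[190:400,220:420],None,fx=2.8,fy=2.8,interpolation=2))
```

```text
[0.648  0.0307 0.0725] [ 0.1003 -0.3293 -1.9277] 0.05359244348547803 -7.974175561695379
```

View pics/w35z.png

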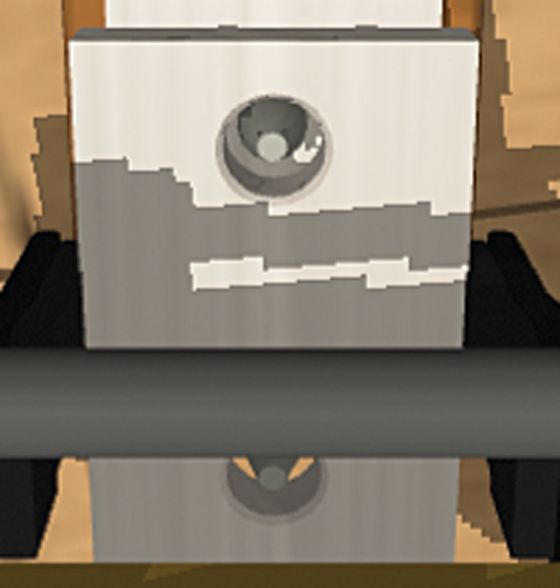

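arm_command(
  commands=[
    {"dx":0,"dy":0,"dz":0.6,"spin":0.0,"claw":30},
    {"dx":0,"dy":0,"dz":0.6,"spin":0,"claw":30},
    {"dx":0,"dy":0,"dz":0.5,"spin":0,"claw":30},
    {"dx":0,"dy":0,"dz":0.3,"spin":0,"claw":30},
    {"dx":0,"dy":0,"dz":0,"spin":0,"claw":30},
    {"dx":0,"dy":0,"dz":0,"spin":0,"claw":30},
  ],
)

```text
time_s: 43.8
tcp_pos: [0.6481, 0.0307, 0.0526]
orientation: [-3.134, 0.218, 0.0]
wrist_force: [-0.2, 0.7, -1.2]
opening: 0.0536
```

arm_command(
  commands=[
    {"dx":0,"dy":0,"dz":0,"spin":0,"claw":80},
    {"dx":0,"dy":0,"dz":0,"spin":0,"claw":80},
    {"dx":0,"dy":0,"dz":0,"spin":0,"claw":80},
    {"dx":0,"dy":0,"dz":0,"spin":0,"claw":80},
  ],
)

```text
time_s: 44.2
tcp_pos: [0.6482, 0.0307, 0.0529]
orientation: [-3.134, 0.219, -0.001]
wrist_force: [-0.9, 0.3, 0.3]
opening: 0.0684
```

arm_command(
  commands=[
    {"dx":0.0,"dy":0,"dz":-2.0,"spin":0,"claw":80},
    {"dx":0.0,"dy":0,"dz":-4.0,"spin":0,"claw":80},
    {"dx":0.0,"dy":0,"dz":-4.5,"spin":0,"claw":80},
    {"dx":0.0,"dy":0,"dz":-4.5,"spin":0,"claw":80},
    {"dx":0,"dy":0,"dz":-4.5,"spin":0,"claw":80},
    {"dx":-4,"dy":0,"dz":-1,"spin":0,"claw":80},
    {"dx":-4,"dy":0,"dz":0,"spin":0,"claw":80},
    {"dx":0,"dy":0,"dz":0,"spin":0,"claw":80},
  ],
)

```text
time_s: 45.0
tcp_pos: [0.5651, 0.0431, 0.2586]
orientation: [3.133, -0.215, -0.0]
wrist_force: [0.0, -0.9, 0.2]
opening: 0.0693
```

Run:
```python
from plan import *
st,im=shot('wrist','w36')
print(st['tcp_pos'],st['wrist_force'],st['opening'])
shot('scene','s36',(270,150,420,270),5)
shot('top','t36',(300,100,460,240),4)
```

```text
[0.5651 0.0431 0.2586] [ 0.0064 -0.8945  0.2216] 0.06930022295112101
```

View pics/w36.png

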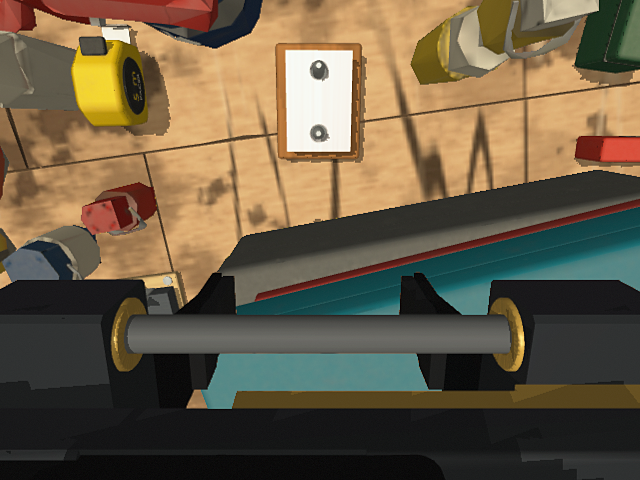

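View pics/s36.png

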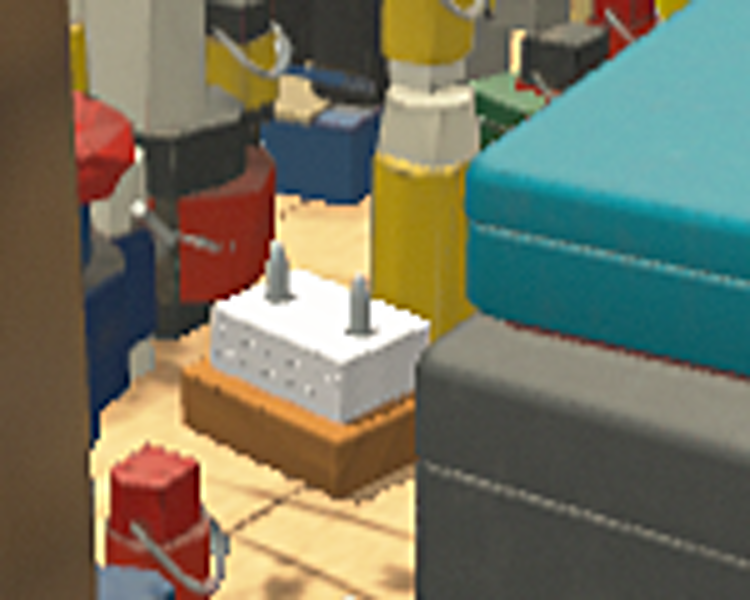

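Run:
```python
from plan import *
print(tri([ray('wrist',286.5,151.5),ray('scene',270+343/5,150+362/5)]))
print(tri([ray('wrist',286,49.5),ray('scene',270+212/5,150+311/5)]))
print(tri([ray('wrist',351,151.5),ray('scene',270+430/5,150+322/5)]))
```

```text
(array([0.6175, 0.0602, 0.0566]), [np.float64(0.00142503986575641), np.float64(0.0014250398657563142)])
(array([0.6984, 0.0478, 0.0535]), [np.float64(0.0015341346786286881), np.float64(0.0015341346786287822)])
(array([0.6102, 0.0054, 0.0564]), [np.float64(0.0007839139531220645), np.float64(0.0007839139531219851)])
```

View pics/t36.png

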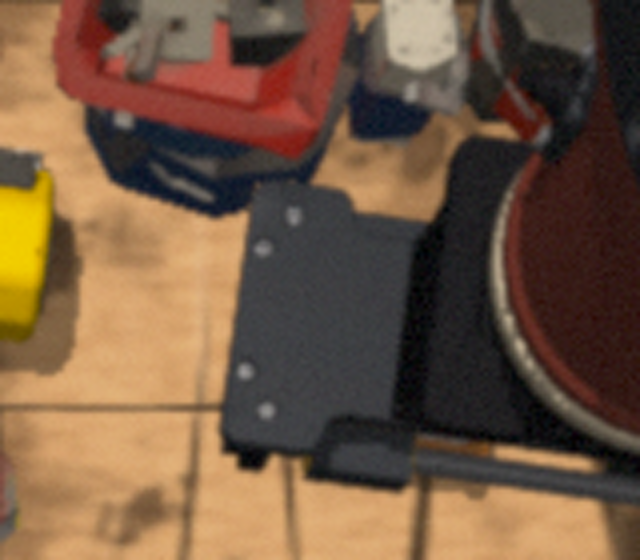

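Run:
```python
from h import *
print(job.finish_job(), env.state()['time_s'])
```

```text
the job is handed in; nothing more can be done
the job is handed in; nothing more can be done
```

The magazine is empty and all three plates it held lie flat in one pile on the pins. There were three plates because the pile's top stood at about 0.06 m. I handed the job in at about 45 s, with the gripper open and clear of everything.

- **Method:** I pushed each plate off the pile from the rear onto the rail, one at a time from the top. The plates beneath stayed in place. I gripped each plate from the rail, lined its holes up with the pins using the wrist camera, lowered it over both pins and released it just above its seat.
- **Pin board moved:** Before the third plate the board was knocked about 25 mm forward. That put the pins too close to a red tray for the gripper's body to fit. I hooked the held plate over the rear pin and drew the board back to roughly its old place, with a peak reading of about 9 N. I then measured it again before placing the plate.
- **Last checks:**
  - The pictures show three plates stacked flat with both pins through them; a picture from before the last grasp shows the magazine empty.
  - The top plate's corners measured 54 to 57 mm high against a nominal 60 mm. Other heights measured with these cameras also came out 2 to 3 mm low.
  - I did not press the pile down. Each plate slid the last few millimetres under its own weight.

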